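Build the filter stack and present the filter plate

ROBOT

A 6-joint arm with a two-finger parallel gripper is mounted at the origin on the work surface. World frame = base frame: x ahead of the robot, y to its left, z up, the work surface at z = 0. Lengths are in m, angles in rad, forces in N, time in s.
With the tool pointing down it reaches from about 0.35 to 0.975 m from the base axis. Payload 4.9 kg.
Tool frame: the origin (TCP) lies at the very end of the fingers, on their centre line; the grasp point (between the pads) lies behind it (manip.grip_depth is the z of the grasp point in the tool frame, in m); z points along the fingers, y is the direction in which the jaws open and shut (so a half turn about z gives the same grasp; the last joint's range is limited). The gripper opens to 85 mm and grips with 20 to 120 N. Pads are 22 mm wide; open, the fingers measure 114 mm over their backs; the gripper's body (76 mm by 85 mm) begins 54 mm behind the grasp point. The pads swing forward as they close: fully open they stand 13 mm farther back than shut.
Start: joints at [1.231, 0.053, 1.613, -0, 1.476, -0.119], TCP at [0.137, 0.61, 0.231] pointing down, gripper open.
Joint ranges: [-3.01, 3.01], [-1.01, 2.22], [0.06, 2.58], [-1.02, 4.17], [0.09, 2.62], [-3.14, 3.14]. Speed limits (rad/s): [2.57, 2.57, 3.14, 3.14, 3.14, 3.14].

INTERFACE

Orientations are given as a unit quaternion [w, x, y, z].
In Python, from plant import state, optics, manip, silhouettes, place_of gives the robot as it stands. The module is installed in compiled form; this text tells all that it offers.
- The arm moves only by the tool jog_arm, never from a script. Its argument "increments" is a list of rows, each an object with "slide": the shift along the tool's x, y, z in mm, a list of three; "rotation": the turn, a rotation vector about the tool's x, y, z in degrees, a list of three. A call has 1 to 20 rows; each row shifts and turns the commanded pose from where the row before left it, along the tool's axes as they then stand; what a row does not reach is not made up. A row lasts 1/12 s, in which the tool goes at most 41.7 mm and 7.16 degrees, less where a joint would pass 70% of its speed; a pose out of reach is approached as far as the arm can. A call with a gripper value outside its range is refused whole. "fingers" is the opening, from 0 (shut) to 1 (fully open), set as the call begins (left out, the last holds). The fingers move at their own pace and stop on an object; the grip force is fixed at half the most. Time passes only in rows, so rows that do not move let the fingers close. It gives the time, the measured TCP pose, the force and the opening at its end, in the units of the state.
- state(): the state, without advancing time (a new reading comes with each control period).
- optics.grab_frame(name): name is "scene" or "top"; returns a dict with "frame" (420x560x3 uint8, blue, green, red), "camera_matrix" (3x3 intrinsics, pixels), "distortion" ([k1, k2, p1, p2, k3] as OpenCV has them; the pictures are not rectified), "R" (3x3) and "t" (3): a world point X has camera coordinates R X + t. Camera axes: x right, y down, z forward; pixel columns grow to the right and rows downward; lengths in m; the calibration is good to about 2 mm. A picture is of the moment at which its call begins. There is no depth.
- manip.job_done(): hands the job in, once; it reports no verdict.
Trained networks look in the newest picture that a camera, given by its name, has taken for a name from the list of things; names that differ only in an ending like _2 or _b are one class to them, and where a whole thing is asked for, a point or a joint stands for the part that bears it (a point fixed in the world has none). Each returns a list of dicts, best first, with "score" (0 to 1); they miss things now and then, are a little off and sometimes report something else, mostly with a low value. They report only what shows in the picture. A call takes as long as a camera call. They do not tell look-alikes from the thing itself.
- silhouettes(thing, camera): "mask" (420x560 bool, what is visible of it) and "bbox" ([left, top, right, bottom] in pixels, round what is visible of it).
- place_of(thing, camera): "uv" ([column, row] in pixels: a listed point, or the origin of a listed thing).
The state is a dict: "time": time; "joint_pos": joint angles; "joint_vel": joint speeds; "joint_efforts": joint torques, N m; "tool_pos": TCP position; "tool_rot": TCP orientation; "contact_force": force on the tool from outside, world axes, zero at the start; "ft_torque": the same for the moment, N m; "gripper_width": opening from 0.0 (shut) to 1.0 (fully open).
Only numpy, scipy, OpenCV 4.12 (cv2) and the standard library are available. Lean on these libraries where they do the work, as an engineer would, in place of code of your own. Each camera call takes 0.05 s, during which the arm holds its last target.

TASK

Build up the filter holder: thread the wide blue ring and then the narrow orange ring down the upright post, each fully home, the orange one resting on the blue. Then lift the white flap of the grey dust box well up so that it stands open, draw out the filter plate hidden beneath by its green tab, and hold it up level over the post, clear of its tip by about a hand's breadth. Finish while still holding the plate there in the gripper, with the stack in place and the flap open, and leave the carton, jar and blue bin where they are.

Things in the scene. Friction and masses are not known exactly. Their poses are not given: they have to be found in the camera images.
- stand: Fixed filter holder: a 110 x 110 mm aluminium foot, 20 mm high, with an upright steel post of diameter 16 mm in its middle that rises 62 mm above the foot (the top 5 mm tapered). Origin: centre of the foot's underside, on the work surface; z up along the post. The post tip is at z = 82 mm. The foot's upper face, on which the blue ring comes home, is at z = 20 mm.
- wide_center (a point): Centre (half-way up, on the axis) of the loose blue ring: outer diameter 56 mm, hole 22 mm, height 26 mm, flat on the table at the start, z along its axis. Home on the stand it is 33 mm above the stand's origin.
- narrow_center (a point): Centre (half-way up, on the axis) of the loose orange ring: outer diameter 42 mm, hole 22 mm, height 26 mm, flat on the table at the start, z along its axis. Home on the blue ring it is 59 mm above the stand's origin.
- dustbox: Fixed grey open-topped box, 130 mm (its x) x 140 mm (its y) x 55 mm high, walls and floor 5 mm thick. Origin: centre of its underside on the work surface. Its front, with the flap's free edge, faces its -x; the flap's hinge runs along its y at the far (+x) rim.
- flap (a joint): Hinge of the white flap, rad: 0 shut, grows as the flap swings up and away towards the box's +x, 1.57 upright, stop at 1.9. The hinge is stiff (about 0.12 N m of friction), so the flap stays wherever it is left. It may start slightly ajar. When upright its free edge is 185 mm above the work surface.
- flap_handle (a point): Middle of the black bar handle on top of the white flap (flap 130 x 140 mm, 6 mm thick, 120 g). The bar is round, 11 mm thick and about 80 mm long, on two thin posts near its ends, runs parallel to the hinge (y), stands 35 mm off the flap's upper face and 30 mm in from the flap's free edge; it turns with the flap. Axes as the flap: x from free edge to hinge, z out of its upper face.
- flap_hinge (a point): Point on the hinge line of the flap, middle of its length, at the far rim of the dust box; y runs along the hinge line.
- filter_tab (a point): Centre of the green grip tab of the loose filter plate (80 g): tab 30 mm (its x) x 12 mm thick (its y) x 28 mm high, standing in the middle of a white disc of diameter 70 mm and 8 mm thick. This point is 22 mm above the disc's underside and 14 mm below the tab's top; z is the plate's axis. At the start the plate lies on the dust box floor under the flap, tab up, tab's x nearly along the box's x.
- filter: The same filter plate; origin at the centre of the disc's underside.
- post_tip (a point): Top of the stand's post, on its axis.
- carton: Bystander: brown carton 50 x 70 x 40 mm; origin at the centre of its underside. Leave alone.
- jar: Bystander: small capped jar, 40 mm diameter, 50 mm high; origin at the centre of its underside. Leave alone.
- bin: Bystander: small open blue bin 60 x 70 x 40 mm; origin at the centre of its underside. Leave alone.
Things that resemble listed ones, but are neither listed nor needed, are in the scene too. Of the things shaped like the part that bears narrow_center, the orange one is meant.

How it is judged:
By the outcome, as a careful person would: the job done as asked, in the order asked, and still so for the second after the job is handed in, while the arm keeps its last pose, push and grip.
It also fails if it takes over 72 s, if anything falls off the work surface, if the arm or the gripper's body presses on something with over 40 N, if the wrist force passes 120 N, or if a joint passes its speed limit or range.

## Working session

There is one attempt and no reset: what is moved stays moved. The work goes in short steps, Python scripts to look and compute and a tool call to move; the robot and the scene stay as the last step left them, time stands still between calls to the robot, and variables do not carry over. Pictures are saved under pics/ and viewed, and the job is handed in when it is done.

Besides the shell and the picture viewer there is one more tool, called after "Call:" by a JSON object that holds its "fn" and its "kwargs". jog_arm: Moves the arm, as the interface text tells. Its arguments: {"type":"object","properties":{"increments":{"type":"array","items":{"type":"object","properties":{"slide":{"type":"array","items":{"type":"number"}},"rotation":{"type":"array","items":{"type":"number"}}}}},"fingers":{"type":"number"}},"required":["increments"]}

```bash
ls; mkdir -p pics
python3 - <<'E'
from plant import state, optics, manip, silhouettes, place_of
import cv2, json
s=state(); print(s); print(manip.grip_depth)
for n in ("scene","top"):
    f=optics.grab_frame(n); cv2.imwrite(f"pics/{n}0.png",f["frame"]); print(n,f["camera_matrix"],f["distortion"],f["R"],f["t"])
    for th in ["stand","wide_center","narrow_center","dustbox","flap_handle","flap_hinge","filter_tab","post_tip","carton","jar","bin"]:
        try: print(th,[(p["uv"],round(p["score"],2)) for p in place_of(th,n)])
        except Exception as e: print(th,e)
E
```

```text
pics
{'time': 0.0, 'joint_pos': array([ 1.23097960e+00,  5.33397993e-02,  1.61427596e+00, -1.72735533e-05,
        1.47597773e+00, -1.19027868e-01]), 'joint_vel': array([-0.00086818, -0.00018993, -0.00051568, -0.0012376 ,  0.00121522,
        0.00171733]), 'joint_efforts': array([ 7.08883199e-04, -3.93680406e+01, -3.70170665e+01, -8.78251353e-05,
        7.01928380e-03, -1.24505837e-05]), 'tool_pos': array([0.13669132, 0.60924456, 0.23008436]), 'tool_rot': array([-2.19137616e-04,  1.10169463e-01,  9.93912314e-01, -9.76157767e-04]), 'contact_force': array([-0.34535778, -0.10104207, -0.62759166]), 'ft_torque': array([0.00205923, 0.02510905, 0.00552133]), 'gripper_width': 1.0036187426874035}
-0.0187
scene [[546.28205484   0.         289.53611576]
 [  0.         546.28205484 213.1303252 ]
 [  0.           0.           1.        ]] [0.00436895 0.         0.         0.         0.        ] [[ 0.25749311  0.96612136 -0.01751588]
 [ 0.67189044 -0.19204277 -0.71532008]
 [-0.69444981  0.17242124 -0.6985774 ]] [-0.17164081 -0.35939025  1.46894618]
stand [([114.8, 264.1], 0.63)]
wide_center [([27
[... 462 characters left out ...]
       1.        ]] [0.00247561 0.         0.         0.         0.        ] [[ 0.0255436  -0.99965829 -0.005553  ]
 [-0.99233683 -0.02468398 -0.12107153]
 [ 0.12089309  0.00860305 -0.99262825]] [-0.00575873  0.62396463  0.86652388]
stand [([438.8, 241.1], 0.96)]
wide_center [([272.9, 291.1], 0.67)]
narrow_center [([262.1, 180.7], 0.74), ([231.7, 242.1], 0.58), ([267.5, 221.7], 0.53)]
dustbox [([139.0, 262.8], 0.77)]
flap_handle [([123.2, 278.5], 0.86)]
flap_hinge [([123.0, 235.1], 0.6)]
filter_tab [([139.8, 260.2], 0.44)]
post_tip [([453.0, 239.8], 0.72), ([123.6, 277.3], 0.18)]
carton [([291.9, 145.1], 0.96), ([437.1, 239.8], 0.26)]
jar [([223.5, 149.1], 0.73)]
bin [([352.3, 155.9], 0.59)]
```

View pics/scene0.png

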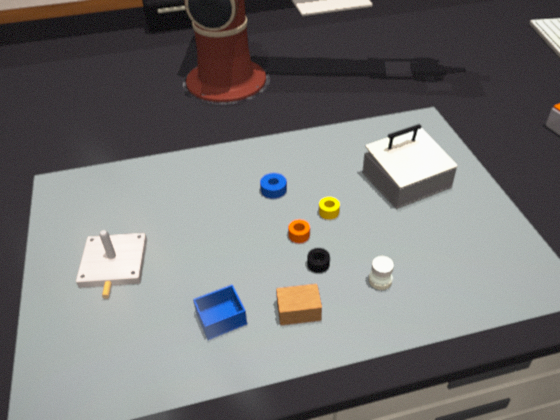

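View pics/top0.png

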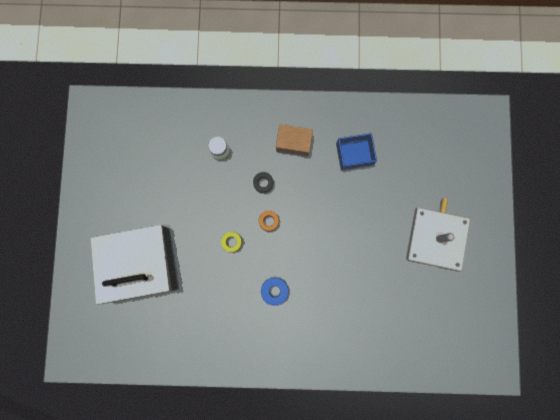

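The pictures show three narrow rings. In scene/top pixels they are orange at (299,231)/(269,221), yellow at (329,208)/(232,242) and black at (318,260)/(263,182). The orange one is meant. There is only one wide blue ring, at (273,185)/(274,291), and the blue bin at (220,312) isn't ring-shaped. The stand is at (112,260)/(439,240), and the box with its flap is at (410,165)/(135,263).

```bash
cat > h.py <<'E'
from plant import state, optics, manip, silhouettes, place_of
import cv2, numpy as np
from scipy.spatial.transform import Rotation as Ro
def cam(n): return optics.grab_frame(n)
def ray(f,uv):
    p=cv2.undistortPoints(np.array([[uv]],float),f["camera_matrix"],f["distortion"]).ravel()
    d=f["R"].T@np.array([p[0],p[1],1.]); c=-f["R"].T@f["t"]; return c,d/np.linalg.norm(d)
def atz(f,uv,z):
    c,d=ray(f,uv); return c+d*(z-c[2])/d[2]
def tri(fs,uvs):
    A=np.zeros((3,3));b=np.zeros(3);R=[]
    for f,u in zip(fs,uvs):
        c,d=ray(f,u);P=np.eye(3)-np.outer(d,d);A+=P;b+=P@c;R.append((c,P))
    X=np.linalg.solve(A,b); return X,[np.linalg.norm(P@(X-c)) for c,P in R]
def proj(f,X):
    return cv2.projectPoints(np.array(X,float).reshape(-1,1,3),cv2.Rodrigues(f["R"])[0],f["t"],f["camera_matrix"],f["distortion"])[0].reshape(-1,2)
def crop(f,u,v,r,k,name):
    im=f["frame"]; a=im[max(0,v-r):v+r,max(0,u-r):u+r]; cv2.imwrite(name,cv2.resize(a,None,fx=k,fy=k,interpolation=cv2.INTER_CUBIC))
def T():
    s=state(); q=s["tool_rot"]; return s["tool_pos"],Ro.from_quat([q[1],q[2],q[3],q[0]]).as_matrix(),s
E
python3 - <<'E'
from h import *
S=cam("scene");P=cam("top")
print(proj(S,[[0.137,0.61,0.231]]),proj(P,[[0.137,0.61,0.231]]))
def colmask(f,lo,hi,box):
    hsv=cv2.cvtColor(f["frame"],cv2.COLOR_BGR2HSV);m=cv2.inRange(hsv,lo,hi);z=np.zeros_like(m);l,t,r,b=box;z[t:b,l:r]=m[t:b,l:r];return z
for nm,uvs in {"post":((102.7,230.7),(453,239.8)),"handle":((400.2,128.3),(123.2,278.5)),"hinge":((426.9,179.6),(123,235.1)),"stand":((114.8,264.1),(438.8,241.1)),"wide":((272.3,186.1),(272.9,291.1)),"narrow":((301.3,230.3),(267.5,221.7)),"dustbox":((407.5,179.2),(139,262.8)),"carton":((296.1,312.5),(291.9,145.1)),"bin":((219.1,317.8),(352.3,155.9))}.items():
    X,e=tri([S,P],uvs);print(nm,X.round(4),np.round(e,4))
def outer(f,box,sel):
    hsv=cv2.cvtColor(f["frame"],cv2.COLOR_BGR2HSV);l,t,r,b=box
    m=cv2.inRange(hsv,*sel)[t:b,l:r];c=max(cv2.findContours(m,0,1)[0],key=cv2.contourArea);(x,y,w,h)=cv2.boundingRect(c)
    h_=cv2.convexHull(c);M=cv2.moments(h_);return (M["m10"]/M["m00"]+l,M["m01"]/M["m00"]+t),(w,h),m.sum()//255
blue=((100,120,40),(130,255,255));org=((3,140,80),(18,255,255))
for nm,sel,bs,bp in (("blue",blue,(255,165,295,205),(255,272,295,310)),("orange",org,(283,215,315,246),(255,207,283,236))):
    a=outer(S,bs,sel);b=outer(P,bp,sel);X,e=tri([S,P],(a[0],b[0]));print(nm,a,b,X.round(4),np.round(e,4),atz(S,a[0],.013).round(4),atz(P,b[0],.013).round(4))
for th in("jar","carton","bin"):
  for n,f in(("scene",S),("top",P)):print(th,n,[(atz(f,p["uv"],0).round(3),round(p["score"],2)) for p in place_of(th,n)])
for n,f in(("scene",S),("top",P)):
  for d in silhouettes("flap_handle",n):print(n,d["bbox"],d["score"])
crop(S,400,160,60,8,"pics/sbox.png") if 0 else crop(S,410,160,60,6,"pics/sbox.png")
crop(P,135,262,55,6,"pics/pbox.png");crop(P,270,240,60,6,"pics/prings.png");crop(P,440,235,45,6,"pics/pstand.png")
E
```

```text
[[475.89580922 -15.07513916]] [[-141.16861874  517.36356847]]
post [ 0.5745 -0.3169  0.0798] [0.0031 0.0031]
handle [0.4861 0.2839 0.1176] [0.0034 0.0034]
hinge [0.5687 0.3164 0.0424] [0.0034 0.0034]
stand [ 0.5773 -0.3183 -0.0067] [0.0048 0.0048]
wide [0.4655 0.0181 0.0091] [0.0015 0.0015]
narrow [0.6071 0.0369 0.0117] [0.0024 0.0024]
dustbox [0.5161 0.2983 0.0026] [0.0011 0.0011]
carton [ 0.7747 -0.0148 -0.008 ] [0.0024 0.0024]
bin [ 0.7531 -0.1439 -0.0037] [0.0024 0.0024]
blue ((273.0179245283019, 185.07201257861635), (27, 25), np.uint64(553)) ((274.3033060357901, 291.06005459508646), (27, 27), np.uint64(477)) [0.4662 0.0173 0.0126] [0.0006 0.0006] [0.4668 0.0178 0.013 ] [0.4661 0.0167 0.013 ]
orange ((298.6433333333333, 230.80833333333334), (22, 23), np.uint64(422)) ((268.5605786618445, 220.5033152501507), (20, 20), np.uint64(193)) [0.6091 0.0329 0.0136] [0.0006 0.0006] [0.6086 0.0337 0.013 ] [0.609  0.0324 0.013 ]
jar scene [(array([ 0.756,  0.142, -0.   ]), 0.87), (array([0.345, 0.362, 0.   ]), 0.66)]
jar top [(array([0.754, 0.136, 0.   ]), 0.65)]
carton scene [(array([ 0.78 , -0.021, -0.   ]), 0.7)]
carton top [(array([ 0.779, -0.018,  0.   ]), 0.63)]
bin scene [(array([ 0.762, -0.152,  0.   ]), 0.78)]
bin top [(array([ 0.752, -0.141,  0.   ]), 0.97)]
scene [364.8, 124.0, 453.5, 188.5] 0.71
scene [271.4, 286.7, 323.3, 325.0] 0.53
top [89.5, 224.2, 169.3, 300.8] 0.63
```

View pics/sbox.png

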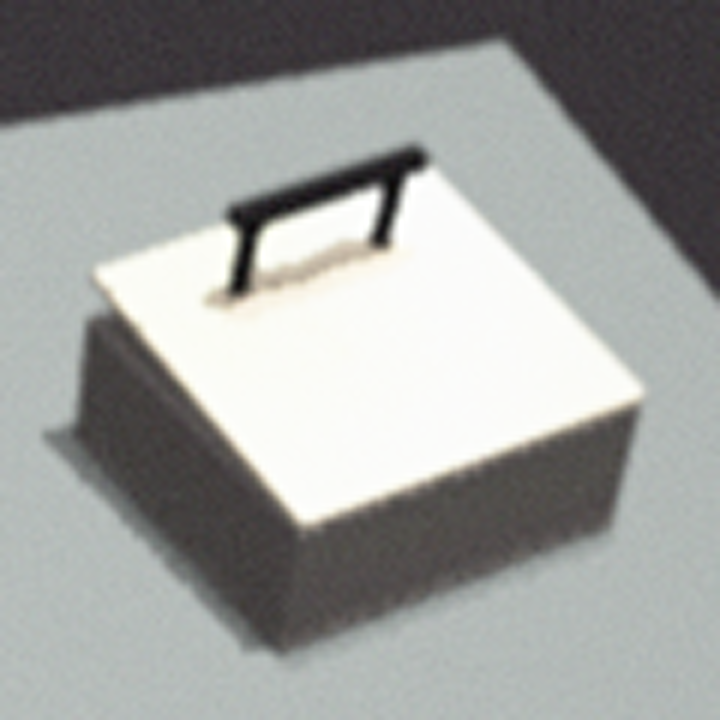

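View pics/pbox.png

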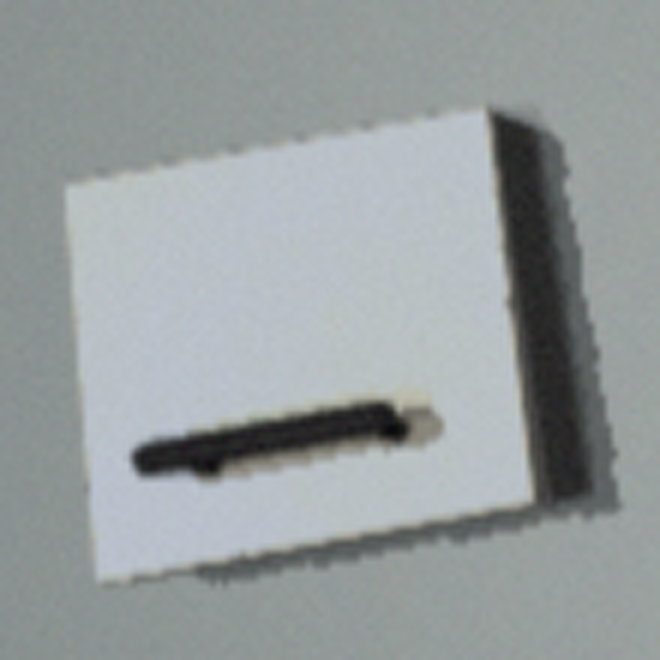

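View pics/prings.png

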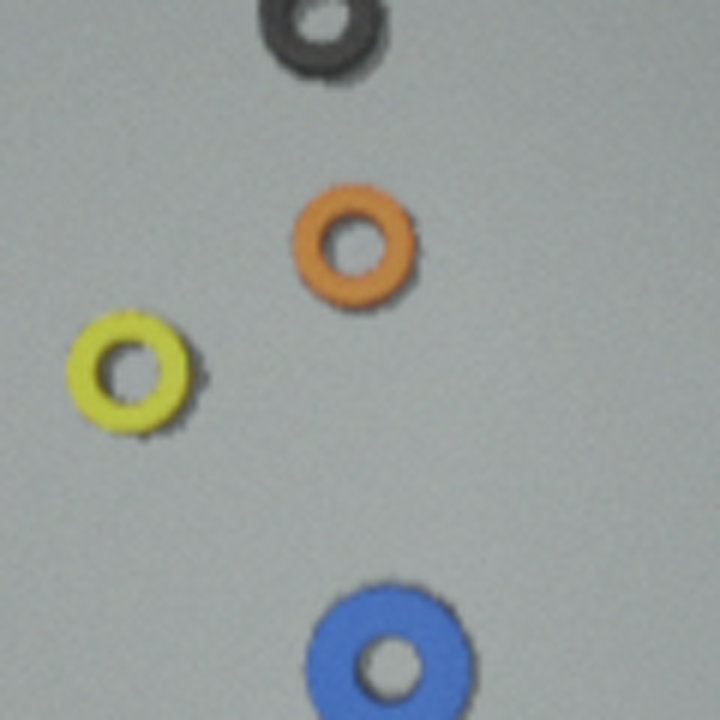

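View pics/pstand.png

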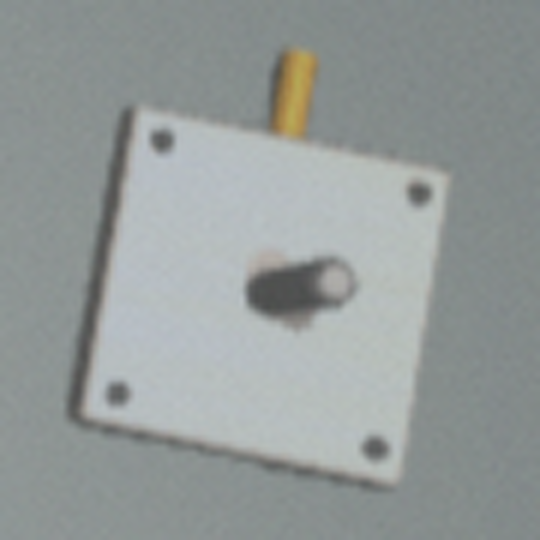

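```bash
cat > fit.py <<'E'
from h import *
from scipy.optimize import least_squares
S=cam("scene");P=cam("top")
def c2(l,ox,oy,k=6): return np.array([((a+.5)/k-.5+ox,(b+.5)/k-.5+oy) for a,b in l])
sb=c2([(97,272),(303,525),(642,398),(285,650),(612,527),(232,215),(425,157)],350,100)
pb=c2([(100,580),(535,502),(490,107),(67,185),(135,458),(400,412)],80,207)
def boxpts(p):
    x,y,yaw,a=p;B=Ro.from_euler('z',yaw);F=Ro.from_euler('y',a) # rot about +y by +a lifts -x side
    fl=lambda v:B.apply(np.array([.065,0,.055])+F.apply(v))+[x,y,0]
    bx=lambda v:B.apply(v)+[x,y,0]
    return fl,bx
def res(p):
    fl,bx=boxpts(p)
    # box frame: +y world left
    FL=fl([-.13,.07,.006]);FR=fl([-.13,-.07,.006]);HL=fl([0,.07,.006]);HR=fl([0,-.07,.006])
    BR=bx([.065,-.07,0]);BL=bx([.065,.07,0])
    hr=fl([-.1,-.04,.041]);hl=fl([-.1,.04,.041])
    a=proj(S,[FR,HR,HL,BR,BL,hr,hl])-sb
    b=proj(P,[FL,FR,HR,HL,hl,hr])-pb
    return np.r_[a.ravel(),b.ravel()]
r=least_squares(res,[.51,.3,0,.1],loss='soft_l1');print("box",r.x.round(4),"\n",r.fun.reshape(-1,2).round(1))
fl,bx=boxpts(r.x);print("handle",fl([-.1,0,.041]),"hinge",fl([0,0,0]))
ps=c2([(135,107),(450,176),(398,487),(85,415),(337,283)],395,190)
crop(S,112,260,45,8,"pics/sstand.png")
def res2(p):
    x,y,w=p;B=Ro.from_euler('z',w)
    q=np.array([B.apply(v)+[x,y,0] for v in ([.055,.055,.02],[.055,-.055,.02],[-.055,-.055,.02],[-.055,.055,.02],[0,0,.082])])
    return (proj(P,q)-ps).ravel()
r=least_squares(res2,[.575,-.317,0]);print("stand",r.x.round(4),r.fun.reshape(-1,2).round(1))
print(proj(S,[[r.x[0],r.x[1],.082],[r.x[0],r.x[1],.02]]))
E
python3 fit.py
```

```text
box [0.5141 0.2959 0.2074 0.1196] 
 [[-1.5 -0.5]
 [-0.5 -0.3]
 [ 0.7 -0.8]
 [-1.5  1.3]
 [-0.2  0.1]
 [-0.9  1.3]
 [-0.4 -0. ]
 [-1.1  0.3]
 [ 0.1 -0.3]
 [-0.5 -0.8]
 [-1.  -0.8]
 [-0.1  0.3]
 [-0.8 -0. ]]
handle [0.4853006  0.28986737 0.10764229] hinge [0.5776699  0.30930196 0.055     ]
stand [ 0.5797 -0.3148 -0.1885] [[ 0.1 -0.6]
 [ 0.8 -0.8]
 [ 0.6  0.6]
 [-1.2  0.9]
 [-0.3 -0. ]]
[[101.81616143 231.41019209]
 [110.56157127 254.9022806 ]]
```

View pics/sstand.png

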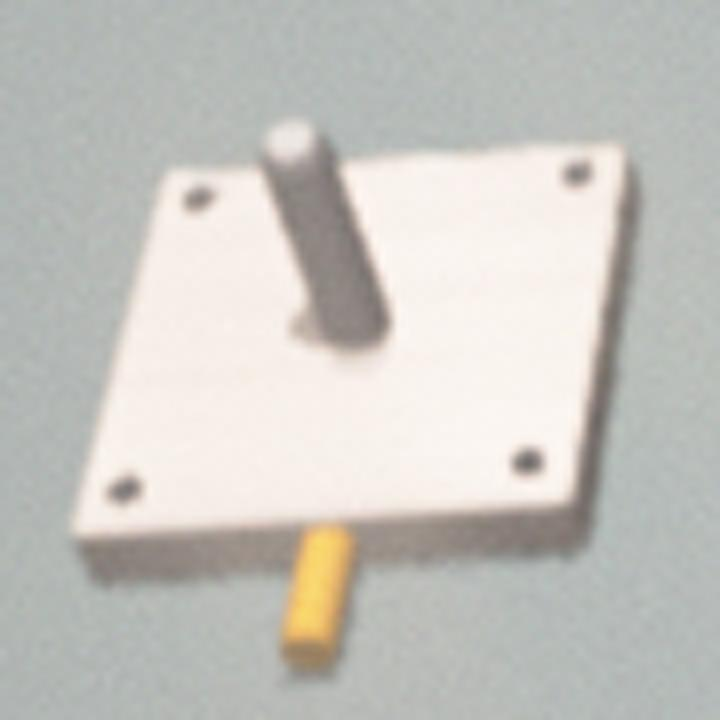

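```bash
cat >> h.py <<'E'
def go(target,yaw=None):
    p,R,s=T(); d=R.T@(np.array(target)-p)*1000
    print("tcp",p.round(4),"tool-frame mm",d.round(1),"|d|",np.linalg.norm(d).round(1),"t",round(float(s["time"]),2),"F",s["contact_force"].round(1),"w",round(float(s["gripper_width"]),3))
    jy=np.degrees(np.arctan2(R[1,1],R[0,1])); print("jaw yaw deg",jy.round(2),"tilt: toolz",R[:,2].round(4),"q",s["joint_pos"].round(3))
    # correction to straight-down with jaw yaw
    y=np.radians(jy if yaw is None else yaw); 
    Y=np.array([np.cos(y),np.sin(y),0]);Z=np.array([0,0,-1.]);Rt=np.c_[np.cross(Y,Z),Y,Z]
    print("rotvec deg (tool)",np.degrees(Ro.from_matrix(R.T@Rt).as_rotvec()).round(2))
E
python3 - <<'E'
import fit
from fit import *
ps2=c2([(165,170),(625,148),(572,505),(78,535),(295,145),(352,328)],67,215,8)
def r3(p):
    x,y,w=p;B=Ro.from_euler('z',w)
    g=lambda L:np.array([B.apply(v)+[x,y,0] for v in L])
    return np.r_[res2(p),(proj(S,g([[-.055,-.055,.02],[-.055,.055,.02],[.055,.055,.02],[.055,-.055,.02],[0,0,.082],[0,0,.02]]))-ps2).ravel()]
r=least_squares(r3,[.579,-.315,-.18]);print("stand both",r.x.round(4),r.fun.reshape(-1,2).round(1).tolist())
print("tip tri",tri([S,P],[ps2[4],ps[4]]))
go([.4662,.0173,.14]); go([.4662,.0173,.002],77.35)
E
```

```text
box [0.5141 0.2959 0.2074 0.1196] 
 [[-1.5 -0.5]
 [-0.5 -0.3]
 [ 0.7 -0.8]
 [-1.5  1.3]
 [-0.2  0.1]
 [-0.9  1.3]
 [-0.4 -0. ]
 [-1.1  0.3]
 [ 0.1 -0.3]
 [-0.5 -0.8]
 [-1.  -0.8]
 [-0.1  0.3]
 [-0.8 -0. ]]
handle [0.4853006  0.28986737 0.10764229] hinge [0.5776699  0.30930196 0.055     ]
stand [ 0.5797 -0.3148 -0.1885] [[ 0.1 -0.6]
 [ 0.8 -0.8]
 [ 0.6  0.6]
 [-1.2  0.9]
 [-0.3 -0. ]]
[[101.81616143 231.41019209]
 [110.56157127 254.9022806 ]]
stand both [ 0.581  -0.3138 -0.1871] [[-0.5, -1.2], [0.3, -1.5], [0.1, -0.1], [-1.7, 0.2], [-0.8, -0.7], [-0.8, -0.4], [0.4, -1.4], [-0.3, -1.0], [-2.0, -0.4], [-1.0, -0.9], [0.6, -0.3]]
tip tri (array([ 0.58005056, -0.31446924,  0.07931123]), [np.float64(0.0017280330317936024), np.float64(0.0017280330317935827)])
tcp [0.1369 0.6098 0.2313] tool-frame mm [-451.1 -506.    91.3] |d| 684.0 t 1.9 F [0.4 0.2 0.3] w 0.998
jaw yaw deg 77.35 tilt: toolz [-0. -0. -1.] q [ 1.231  0.053  1.613  0.     1.476 -0.119]
rotvec deg (tool) [-0. -0. -0.]
tcp [0.1369 0.6098 0.2313] tool-frame mm [-451.1 -506.   229.3] |d| 715.6 t 1.9 F [0.4 0.2 0.3] w 0.998
jaw yaw deg 77.35 tilt: toolz [-0. -0. -1.] q [ 1.231  0.053  1.613  0.     1.476 -0.119]
rotvec deg (tool) [-0. -0. -0.]
```

Call:
{"fn": "jog_arm", "kwargs": {"increments": [{"slide": [-18, -20, 3]}, {"slide": [-18, -20, 3]}, {"slide": [-18, -20, 3]}, {"slide": [-18, -20, 3]}, {"slide": [-18, -20, 3]}, {"slide": [-18, -20, 3]}, {"slide": [-18, -20, 3]}, {"slide": [-18, -20, 3]}, {"slide": [-18, -20, 3]}, {"slide": [-18, -20, 3]}, {"slide": [-18, -20, 3]}, {"slide": [-18, -20, 3]}, {"slide": [-18, -20, 3]}, {"slide": [-18, -20, 3]}, {"slide": [-18, -20, 3]}, {"slide": [-18, -20, 3]}, {"slide": [-18, -20, 3]}, {"slide": [-18, -20, 3]}, {"slide": [-18, -20, 3]}, {"slide": [-18, -20, 3]}], "fingers": 1.0}}

```text
invalid input
```

Call:
{"fn": "jog_arm", "kwargs": {"increments": [{"slide": [-18, -21, 6]}, {"slide": [-18, -21, 6]}, {"slide": [-18, -21, 6]}, {"slide": [-18, -21, 7]}, {"slide": [-19, -22, 7]}, {"slide": [0, 0, 0]}, {"slide": [0, 0, 0]}]}}

```text
invalid input
```

Run:
```python
from h import *
go([.4662,.0173,.002],77.35)
S=cam("scene");P=cam("top");
p,R,s=T();print(proj(S,[p,p-R[:,2]*-.0]),proj(P,[p]))
crop(S,275,165,60,5,"pics/s1.png");crop(P,275,280,60,5,"pics/p1.png")
```

```text
tcp [0.1369 0.6098 0.2313] tool-frame mm [-451.1 -506.   229.3] |d| 715.6 t 1.9 F [0.4 0.2 0.3] w 0.998
jaw yaw deg 77.35 tilt: toolz [-0. -0. -1.] q [ 1.231  0.053  1.613  0.     1.476 -0.119]
rotvec deg (tool) [-0. -0. -0.]
[[475.82384234 -15.21514376]
 [475.82384234 -15.21514376]] [[-141.24651734  517.58227017]]
```

The move was refused, so I'll give the rotation in each row explicitly.

Call:
{"fn": "jog_arm", "kwargs": {"increments": [{"slide": [-18, -20, 3], "rotation": [0, 0, 0]}, {"slide": [-18, -20, 3], "rotation": [0, 0, 0]}], "fingers": 1.0}}

```text
time: 2.17
tool_pos: [0.1631, 0.563, 0.2253]
tool_rot: [0.0, 0.109, 0.994, 0.0]
contact_force: [0.7, -0.4, -0.5]
gripper_width: 1.0
```

Call:
{"fn": "jog_arm", "kwargs": {"increments": [{"slide": [-18, -20, 3], "rotation": [0, 0, 0]}, {"slide": [-18, -20, 3], "rotation": [0, 0, 0]}, {"slide": [-18, -20, 3], "rotation": [0, 0, 0]}, {"slide": [-18, -20, 3], "rotation": [0, 0, 0]}, {"slide": [-18, -20, 3], "rotation": [0, 0, 0]}, {"slide": [-18, -20, 3], "rotation": [0, 0, 0]}, {"slide": [-18, -20, 3], "rotation": [0, 0, 0]}, {"slide": [-18, -20, 3], "rotation": [0, 0, 0]}, {"slide": [-18, -20, 3], "rotation": [0, 0, 0]}, {"slide": [-18, -20, 3], "rotation": [0, 0, 0]}, {"slide": [-18, -20, 3], "rotation": [0, 0, 0]}, {"slide": [-18, -20, 3], "rotation": [0, 0, 0]}, {"slide": [-18, -20, 3], "rotation": [0, 0, 0]}, {"slide": [-18, -20, 3], "rotation": [0, 0, 0]}, {"slide": [-18, -20, 3], "rotation": [0, 0, 0]}, {"slide": [-18, -20, 3], "rotation": [0, 0, 0]}, {"slide": [-18, -20, 3], "rotation": [0, 0, 0]}, {"slide": [-18, -20, 3], "rotation": [0, 0, 0]}]}}

```text
time: 3.67
tool_pos: [0.4011, 0.1394, 0.1714]
tool_rot: [0.0, 0.11, 0.994, 0.0]
contact_force: [0.4, 0.2, -1.0]
gripper_width: 0.999
```

Call:
{"fn": "jog_arm", "kwargs": {"increments": [{"slide": [-18, -21, 6], "rotation": [0, 0, 0]}, {"slide": [-18, -21, 6], "rotation": [0, 0, 0]}, {"slide": [-18, -21, 6], "rotation": [0, 0, 0]}, {"slide": [-18, -21, 6], "rotation": [0, 0, 0]}, {"slide": [-19, -22, 7], "rotation": [0, 0, 0]}, {"slide": [0, 0, 0], "rotation": [0, 0, 0]}]}}

```text
time: 4.17
tool_pos: [0.4671, 0.0139, 0.1394]
tool_rot: [-0.0, 0.112, 0.994, -0.001]
contact_force: [-0.9, -0.4, -0.7]
gripper_width: 1.002
```

Run:
```python
from h import *
go([.4662,.0173,.002],77.35)
S=cam("scene");P=cam("top");
p,R,s=T();print(proj(S,[p]),proj(P,[p]))
crop(S,275,165,60,5,"pics/s1.png");crop(P,275,280,60,5,"pics/p1.png")
```

```text
tcp [0.4671 0.0139 0.1394] tool-frame mm [  1.5   3.4 137.4] |d| 137.4 t 4.17 F [-0.9 -0.4 -0.7] w 1.002
jaw yaw deg 77.11 tilt: toolz [-8.0e-04 -1.5e-03 -1.0e+00] q [-1.290e-01 -2.630e-01  2.062e+00 -2.000e-03  1.344e+00 -1.474e+00]
rotvec deg (tool) [-0.09 -0.03 -0.24]
[[269.78722138 135.30988846]] [[273.05245773 294.93584857]]
```

View pics/s1.png

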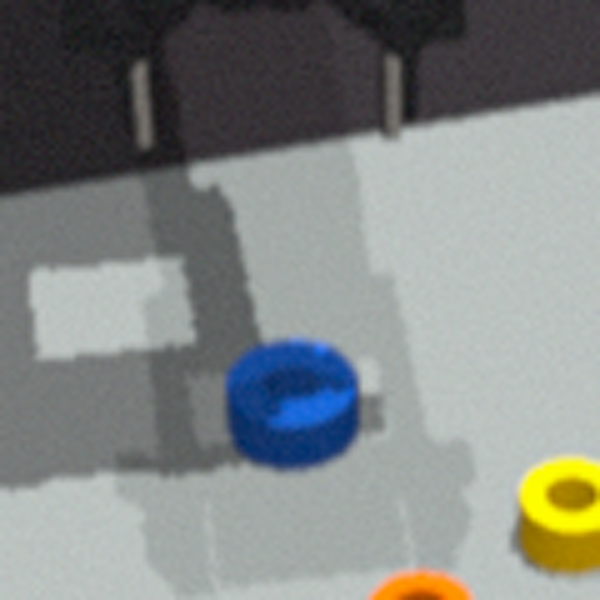

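View pics/p1.png

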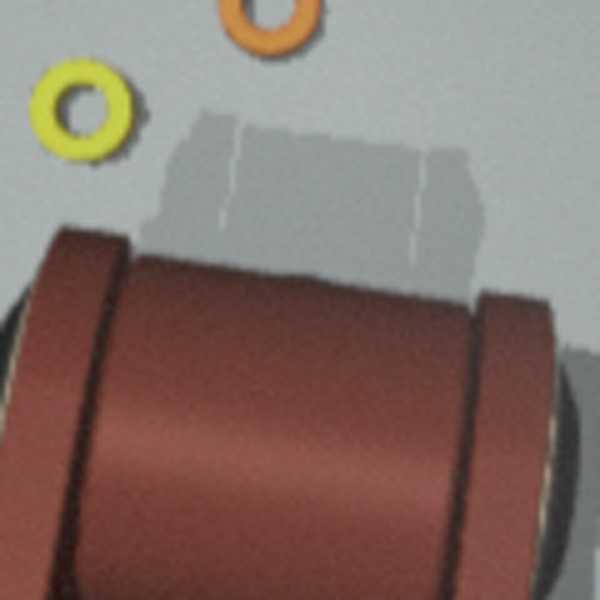

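The open fingertips at scene (244,134) and (293,131) straddle the TCP projection, a little above it as described. Next I descend over the blue ring.

Call:
{"fn": "jog_arm", "kwargs": {"increments": [{"slide": [1.5, 3.5, 13], "rotation": [0, 0, 0]}, {"slide": [0, 0, 20], "rotation": [0, 0, 0]}, {"slide": [0, 0, 20], "rotation": [0, 0, 0]}, {"slide": [0, 0, 20], "rotation": [0, 0, 0]}, {"slide": [0, 0, 20], "rotation": [0, 0, 0]}, {"slide": [0, 0, 16], "rotation": [0, 0, 0]}, {"slide": [0, 0, 12], "rotation": [0, 0, 0]}, {"slide": [0, 0, 8], "rotation": [0, 0, 0]}, {"slide": [0, 0, 6], "rotation": [0, 0, 0]}, {"slide": [0, 0, 0], "rotation": [0, 0, 0]}]}}

```text
time: 5.1
tool_pos: [0.4646, 0.0217, 0.0046]
tool_rot: [-0.001, 0.11, 0.994, 0.0]
contact_force: [0.2, 0.0, -0.8]
gripper_width: 1.002
```

Call:
{"fn": "jog_arm", "kwargs": {"increments": [{"slide": [0, 0, 0], "rotation": [0, 0, 0]}, {"slide": [0, 0, 0], "rotation": [0, 0, 0]}, {"slide": [0, 0, 0], "rotation": [0, 0, 0]}, {"slide": [0, 0, 0], "rotation": [0, 0, 0]}, {"slide": [0, 0, 0], "rotation": [0, 0, 0]}, {"slide": [0, 0, 0], "rotation": [0, 0, 0]}, {"slide": [0, 0, 0], "rotation": [0, 0, 0]}, {"slide": [0, 0, 0], "rotation": [0, 0, 0]}], "fingers": 0.0}}

```text
time: 5.77
tool_pos: [0.4669, 0.0209, 0.0072]
tool_rot: [0.001, 0.11, 0.994, 0.0]
contact_force: [-1.9, 0.4, 5.8]
gripper_width: 0.634
```

Run:
```python
from h import *
go([.5801,-.3145,.14],77.35)
S=cam("scene")
crop(S,275,165,60,5,"pics/s2.png")
```

```text
tcp [0.4669 0.0209 0.0072] tool-frame mm [-184.3 -302.4 -132.4] |d| 378.1 t 5.77 F [-1.9  0.4  5.8] w 0.634
jaw yaw deg 77.34 tilt: toolz [ 2.8e-03 -2.0e-04 -1.0e+00] q [-0.115 -0.067  2.138  0.     1.067 -1.465]
rotvec deg (tool) [ 0.02  0.16 -0.01]
```

View pics/s2.png

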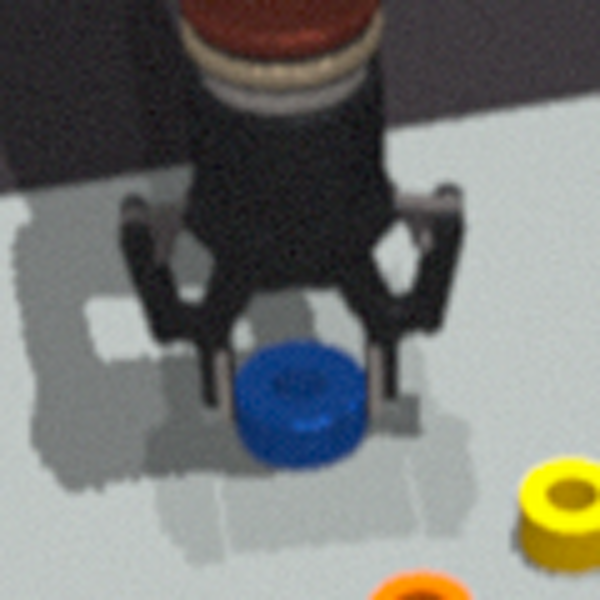

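Call:
{"fn": "jog_arm", "kwargs": {"increments": [{"slide": [0, 0, -6], "rotation": [0, 0, 0]}, {"slide": [0, 0, -10], "rotation": [0, 0, 0]}, {"slide": [0, 0, -16], "rotation": [0, 0, 0]}, {"slide": [0, 0, -20], "rotation": [0, 0, 0]}, {"slide": [0, 0, -24], "rotation": [0, 0, 0]}, {"slide": [0, 0, -24], "rotation": [0, 0, 0]}, {"slide": [0, 0, -24], "rotation": [0, 0, 0]}, {"slide": [0, 0, -12], "rotation": [0, 0, 0]}, {"slide": [0, 0, 0], "rotation": [0, 0, 0]}, {"slide": [0, 0, 0], "rotation": [0, 0, 0]}]}}

```text
time: 6.65
tool_pos: [0.4656, 0.021, 0.1417]
tool_rot: [0.001, 0.11, 0.994, -0.0]
contact_force: [-0.4, -0.0, -0.9]
gripper_width: 0.636
```

Run:
```python
from h import *
go([.5801,-.3145,.14],77.35)
S=cam("scene");crop(S,275,140,60,5,"pics/s3.png")
```

```text
tcp [0.4656 0.021  0.1417] tool-frame mm [-185.2 -302.3    2. ] |d| 354.5 t 6.65 F [-0.4 -0.  -0.9] w 0.636
jaw yaw deg 77.35 tilt: toolz [ 1.4e-03 -2.0e-04 -1.0e+00] q [-0.115 -0.271  2.064 -0.     1.347 -1.465]
rotvec deg (tool) [ 0.01  0.08 -0.  ]
```

View pics/s3.png

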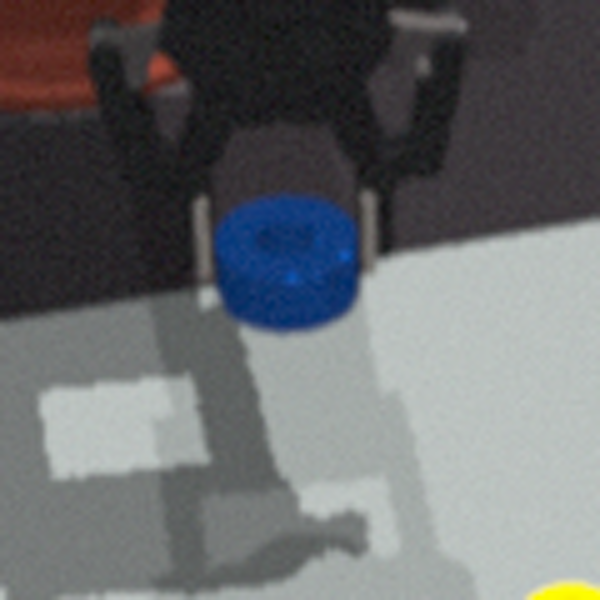

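Call:
{"fn": "jog_arm", "kwargs": {"increments": [{"slide": [-6, -10, 0], "rotation": [0, 0, 0]}, {"slide": [-12, -20, 0], "rotation": [0, 0, 0]}, {"slide": [-13, -21, 0], "rotation": [0, 0, 0]}, {"slide": [-13, -21, 0], "rotation": [0, 0, 0]}, {"slide": [-13, -21, 0], "rotation": [0, 0, 0]}, {"slide": [-13, -21, 0], "rotation": [0, 0, 0]}, {"slide": [-13, -21, 0], "rotation": [0, 0, 0]}, {"slide": [-13, -21, 0], "rotation": [0, 0, 0]}, {"slide": [-13, -21, 0], "rotation": [0, 0, 0]}, {"slide": [-13, -21, 0], "rotation": [0, 0, 0]}, {"slide": [-13, -21, 0], "rotation": [0, 0, 0]}, {"slide": [-13, -21, 0], "rotation": [0, 0, 0]}, {"slide": [-12, -20, 0], "rotation": [0, 0, 0]}, {"slide": [-12, -20, 1], "rotation": [0, 0, 0]}, {"slide": [-8, -14, 1], "rotation": [0, 0, 0]}, {"slide": [-5, -8, 0], "rotation": [0, 0, 0]}, {"slide": [0, 0, 0], "rotation": [0, 0, 0]}, {"slide": [0, 0, 0], "rotation": [0, 0, 0]}]}}

```text
time: 8.2
tool_pos: [0.579, -0.314, 0.1377]
tool_rot: [-0.001, 0.11, 0.994, 0.001]
contact_force: [-0.7, -0.1, -0.4]
gripper_width: 0.634
```

```bash
cat > ring.py <<'E'
from h import *
import sys
blue=((100,120,25),(130,255,255));org=((3,140,60),(18,255,255))
def hullc(f,box,sel):
    hsv=cv2.cvtColor(f["frame"],cv2.COLOR_BGR2HSV);l,t,r,b=box
    m=cv2.inRange(hsv,*sel)[t:b,l:r];m=cv2.morphologyEx(m,cv2.MORPH_OPEN,np.ones((2,2)));c=max(cv2.findContours(m,0,1)[0],key=cv2.contourArea);h_=cv2.convexHull(c);M=cv2.moments(h_);return np.array((M["m10"]/M["m00"]+l,M["m01"]/M["m00"]+t)),cv2.boundingRect(h_)
E
python3 - <<'E'
from ring import *
go([.5801,-.3145,.14],77.35)
S=cam("scene");P=cam("top");p,R,s=T()
c,b=hullc(S,(60,140,160,260),blue);print(c,b,"ring at z tcp+8mm",atz(S,c,p[2]+.008),"tcp",p, "pred",proj(S,[p+[0,0,.008]]))
crop(S,105,220,60,5,"pics/s4.png");crop(P,450,237,60,5,"pics/p4.png")
E
```

```text
tcp [ 0.579  -0.314   0.1377] tool-frame mm [-1.2 -0.2 -2.3] |d| 2.6 t 8.2 F [-0.7 -0.1 -0.4] w 0.634
jaw yaw deg 77.31 tilt: toolz [-0.0022  0.0018 -1.    ] q [-0.61   0.203  1.609  0.     1.333 -1.959]
rotvec deg (tool) [ 0.08 -0.15 -0.04]
[ 92.9863987 207.3453106] (15, 52, 36, 31) ring at z tcp+8mm [ 0.58718091 -0.31297024  0.14652392] tcp [ 0.57928364 -0.31320465  0.13852392] pred [[ 92.80448207 204.22086908]]
```

View pics/s4.png

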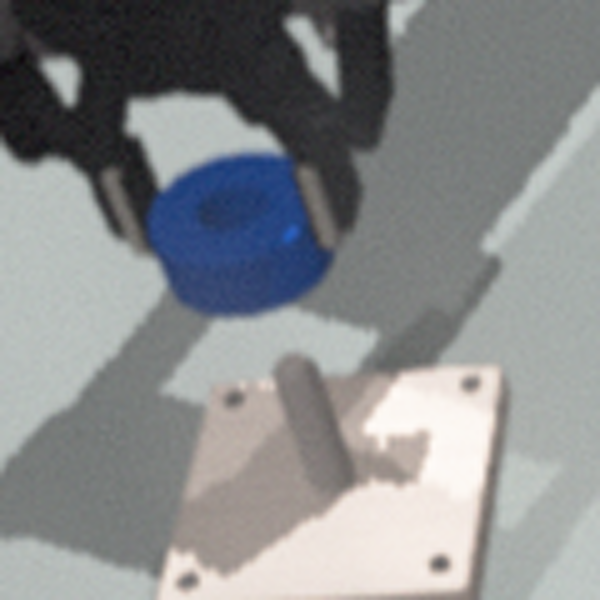

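View pics/p4.png

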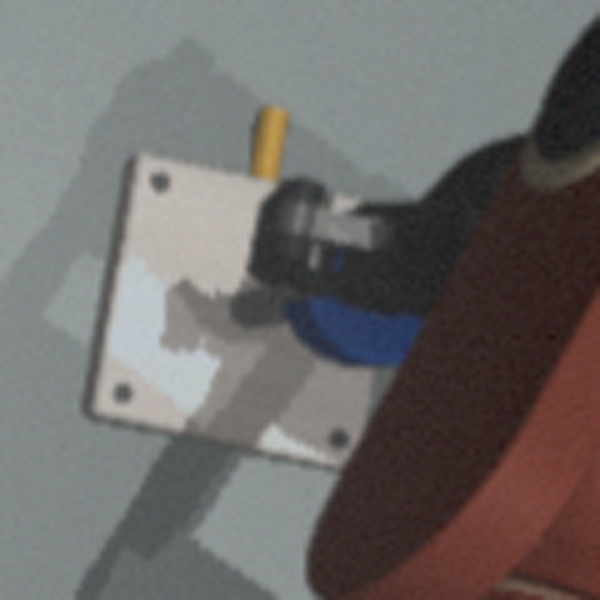

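Run:
```python
from ring import *
S=cam("scene");P=cam("top")
for z in (0,.004,.008,.012): print(z,proj(S,[[.4656,.021,.1417+z]]), "seen 272.3 132.5", "| now",proj(S,[[.579,-.3138,.138+z]]),"seen 93.0 207.3")
print("table",proj(S,[[.4669,.0209,.013]]),"seen 275.3,186")
c,b=hullc(S,(60,140,160,260),blue);print(c,b)
# proper silhouette prediction
def sil(c,rad,h,f):
    a=np.linspace(0,2*np.pi,60);q=np.array([[c[0]+rad*np.cos(t),c[1]+rad*np.sin(t),c[2]+k] for t in a for k in(-h/2,h/2)])
    u=proj(f,q).astype(np.float32);H=cv2.convexHull(u);M=cv2.moments(H);return (M["m10"]/M["m00"],M["m01"]/M["m00"]),u.min(0),u.max(0)
print(sil([.579,-.3138,.146],.028,.026,S))
print(sil([.4662,.0173,.013],.028,.026,S), "seen 273.0 185.1")
for n in("scene","top"):print([(d["uv"],d["score"]) for d in place_of("wide_center",n)])
```

```text
0 [[271.87774209 134.08525014]] seen 272.3 132.5 | now [[ 93.80681161 207.87122407]] seen 93.0 207.3
0.004 [[271.79401872 132.38165018]] seen 272.3 132.5 | now [[ 93.16542974 206.14318176]] seen 93.0 207.3
0.008 [[271.70984525 130.66891551]] seen 272.3 132.5 | now [[ 92.52008733 204.40452107]] seen 93.0 207.3
0.012 [[271.62521801 128.94697203]] seen 272.3 132.5 | now [[ 91.8707474 202.6551433]] seen 93.0 207.3
table [[274.45356277 184.83950873]] seen 275.3,186
[ 93.391903   207.14364982] (16, 52, 36, 31)
((92.36288268798467, 204.55132121259723), array([ 72.82752, 187.39133], dtype=float32), array([111.61523, 221.82234], dtype=float32))
((272.6895252096696, 185.0250204951575), array([258.91824, 171.49901], dtype=float32), array([286.2491 , 198.63913], dtype=float32)) seen 273.0 185.1
[([94.5, 205.4], 0.94)]
[([461.6, 235.8], 0.55)]
```

Call:
{"fn": "jog_arm", "kwargs": {"increments": [{"slide": [-1, -0.5, 8], "rotation": [0, 0, 0]}, {"slide": [0, 0, 10], "rotation": [0, 0, 0]}, {"slide": [0, 0, 10], "rotation": [0, 0, 0]}, {"slide": [0, 0, 6], "rotation": [0, 0, 0]}, {"slide": [0, 0, 0], "rotation": [0, 0, 0]}]}}

```text
time: 8.92
tool_pos: [0.5791, -0.3137, 0.1019]
tool_rot: [-0.002, 0.11, 0.994, 0.001]
contact_force: [-0.5, 0.3, -1.2]
gripper_width: 0.633
```

Run:
```python
from ring import *
go([.5801,-.3145,.085],77.35)
S=cam("scene");P=cam("top");crop(S,105,220,50,6,"pics/s5.png");crop(P,450,237,50,6,"pics/p5.png")
```

```text
tcp [ 0.5791 -0.3137  0.1019] tool-frame mm [-1.3 -0.6 16.9] |d| 16.9 t 8.92 F [-0.5  0.3 -1.2] w 0.633
jaw yaw deg 77.35 tilt: toolz [-0.0043  0.003  -1.    ] q [-0.609  0.239  1.63  -0.     1.277 -1.959]
rotvec deg (tool) [ 0.11 -0.28  0.  ]
```

View pics/s5.png

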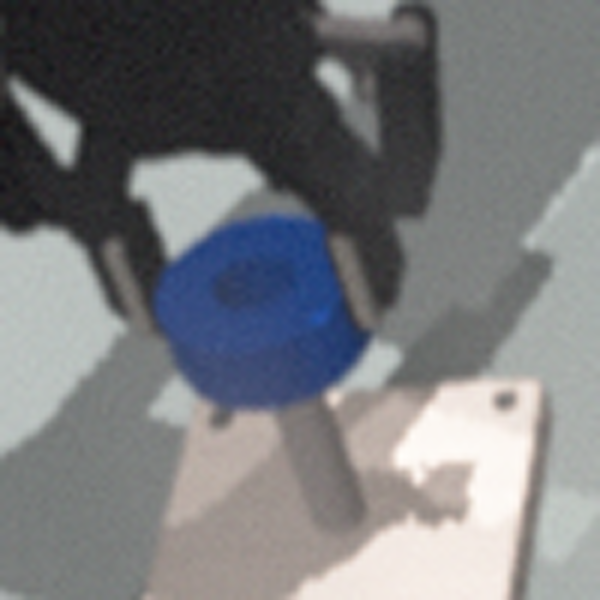

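View pics/p5.png

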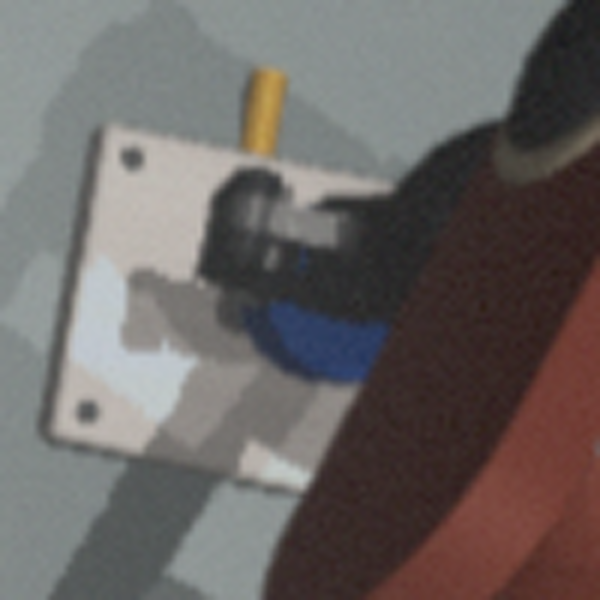

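Call:
{"fn": "jog_arm", "kwargs": {"increments": [{"slide": [-1, -0.5, 3], "rotation": [0, 0, 0]}, {"slide": [0, 0, 3], "rotation": [0, 0, 0]}, {"slide": [0, 0, 3], "rotation": [0, 0, 0]}, {"slide": [0, 0, 3], "rotation": [0, 0, 0]}, {"slide": [0, 0, 3], "rotation": [0, 0, 0]}, {"slide": [0, 0, 0], "rotation": [0, 0, 0]}]}}

```text
time: 9.52
tool_pos: [0.581, -0.3152, 0.0893]
tool_rot: [-0.001, 0.11, 0.994, 0.0]
contact_force: [-0.2, 0.3, -0.6]
gripper_width: 0.635
```

Call:
{"fn": "jog_arm", "kwargs": {"increments": [{"slide": [0, 0, 3], "rotation": [0, 0, 0]}, {"slide": [0, 0, 3], "rotation": [0, 0, 0]}, {"slide": [0, 0, 3], "rotation": [0, 0, 0]}, {"slide": [0, 0, 3], "rotation": [0, 0, 0]}, {"slide": [0, 0, 0], "rotation": [0, 0, 0]}]}}

```text
time: 9.93
tool_pos: [0.581, -0.3152, 0.0773]
tool_rot: [-0.001, 0.11, 0.994, 0.0]
contact_force: [-0.4, -0.1, -0.8]
gripper_width: 0.637
```

Run:
```python
from ring import *
go([.5801,-.3145,.025],77.35)
S=cam("scene");crop(S,105,220,50,6,"pics/s6.png")
```

```text
tcp [ 0.581  -0.3152  0.0773] tool-frame mm [ 1.   0.5 52.3] |d| 52.3 t 9.93 F [-0.4 -0.1 -0.8] w 0.637
jaw yaw deg 77.35 tilt: toolz [-1.2e-03  8.0e-04 -1.0e+00] q [-0.61   0.269  1.639 -0.     1.235 -1.96 ]
rotvec deg (tool) [ 0.03 -0.08 -0.  ]
```

View pics/s6.png

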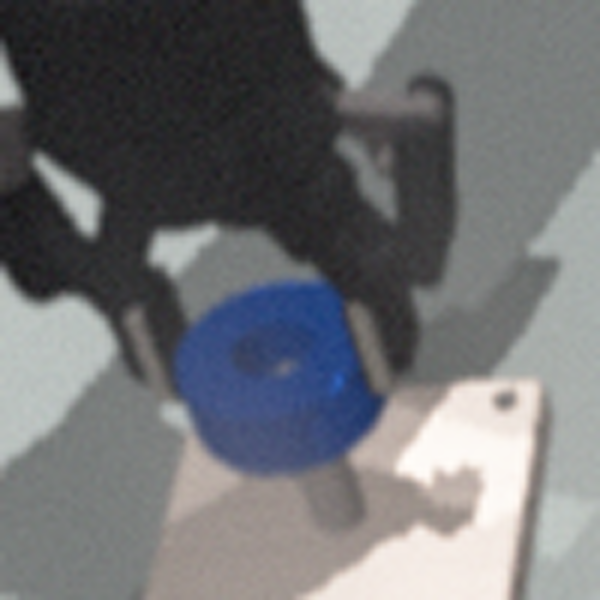

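The post tip now shows in the ring's hole at crop (285,368), so the ring is threaded. I keep lowering.

Call:
{"fn": "jog_arm", "kwargs": {"increments": [{"slide": [0, 0, 5], "rotation": [0, 0, 0]}, {"slide": [0, 0, 6], "rotation": [0, 0, 0]}, {"slide": [0, 0, 6], "rotation": [0, 0, 0]}, {"slide": [0, 0, 6], "rotation": [0, 0, 0]}, {"slide": [0, 0, 6], "rotation": [0, 0, 0]}, {"slide": [0, 0, 6], "rotation": [0, 0, 0]}, {"slide": [0, 0, 6], "rotation": [0, 0, 0]}, {"slide": [0, 0, 4], "rotation": [0, 0, 0]}, {"slide": [0, 0, 0], "rotation": [0, 0, 0]}]}}

```text
time: 10.73
tool_pos: [0.5808, -0.315, 0.0317]
tool_rot: [-0.001, 0.11, 0.994, 0.001]
contact_force: [0.2, -0.0, -0.9]
gripper_width: 0.634
```

Call:
{"fn": "jog_arm", "kwargs": {"increments": [{"slide": [0, 0, 2], "rotation": [0, 0, 0]}, {"slide": [0, 0, 2], "rotation": [0, 0, 0]}, {"slide": [0, 0, 1], "rotation": [0, 0, 0]}, {"slide": [0, 0, 0], "rotation": [0, 0, 0]}]}}

```text
time: 11.07
tool_pos: [0.5815, -0.3156, 0.0283]
tool_rot: [0.0, 0.11, 0.994, -0.0]
contact_force: [-0.1, -0.2, -0.2]
gripper_width: 0.635
```

Call:
{"fn": "jog_arm", "kwargs": {"increments": [{"slide": [0, 0, 1], "rotation": [0, 0, 0]}, {"slide": [0, 0, 1], "rotation": [0, 0, 0]}, {"slide": [0, 0, 1], "rotation": [0, 0, 0]}, {"slide": [0, 0, 0], "rotation": [0, 0, 0]}]}}

```text
time: 11.4
tool_pos: [0.5818, -0.3157, 0.0272]
tool_rot: [-0.0, 0.11, 0.994, -0.0]
contact_force: [-4.7, 2.6, 7.9]
gripper_width: 0.632
```

There is 8 N of contact at TCP z 27 mm, so the ring is on the foot. I release it and rise.

Call:
{"fn": "jog_arm", "kwargs": {"increments": [{"slide": [0, 0, 0], "rotation": [0, 0, 0]}, {"slide": [0, 0, 0], "rotation": [0, 0, 0]}, {"slide": [0, 0, 0], "rotation": [0, 0, 0]}, {"slide": [0, 0, 0], "rotation": [0, 0, 0]}, {"slide": [0, 0, 0], "rotation": [0, 0, 0]}, {"slide": [0, 0, -6], "rotation": [0, 0, 0]}, {"slide": [0, 0, -12], "rotation": [0, 0, 0]}, {"slide": [0, 0, -24], "rotation": [0, 0, 0]}, {"slide": [0, 0, -24], "rotation": [0, 0, 0]}, {"slide": [0, 0, -24], "rotation": [0, 0, 0]}, {"slide": [0, 0, -20], "rotation": [0, 0, 0]}, {"slide": [0, 0, -10], "rotation": [0, 0, 0]}], "fingers": 1.0}}

```text
time: 12.4
tool_pos: [0.5833, -0.3167, 0.1506]
tool_rot: [0.003, 0.11, 0.994, -0.002]
contact_force: [-0.1, -0.8, 1.2]
gripper_width: 1.002
```

Run:
```python
from ring import *
S=cam("scene");P=cam("top");crop(S,105,240,50,6,"pics/s7.png");crop(P,450,237,50,6,"pics/p7.png")
c,b=hullc(P,(255,200,285,240),org);a,b2=hullc(S,(283,212,316,248),org);X=tri([S,P],[a,c]);print("orange",c,a,X)
c,b=hullc(S,(70,200,160,280),blue);print("blue",c,b,atz(S,c,.033))
go([X[0][0],X[0][1],.13],77.35)
```

```text
orange [269.54894895 221.52912913] [299.60025063 231.85923141] (array([0.6078944 , 0.03299184, 0.00927816]), [np.float64(0.002679150398126876), np.float64(0.002679150398126896)])
blue [114.46524288 251.65368509] (31, 38, 25, 26) [ 0.586312   -0.30497295  0.033     ]
tcp [ 0.5831 -0.3166  0.1492] tool-frame mm [ 52.5 346.6  18.1] |d| 351.0 t 12.5 F [1.2 0.1 0.6] w 1.001
jaw yaw deg 77.35 tilt: toolz [ 0.0051 -0.0036 -1.    ] q [-0.61   0.197  1.595 -0.     1.343 -1.96 ]
rotvec deg (tool) [-0.14  0.33  0.  ]
```

View pics/s7.png

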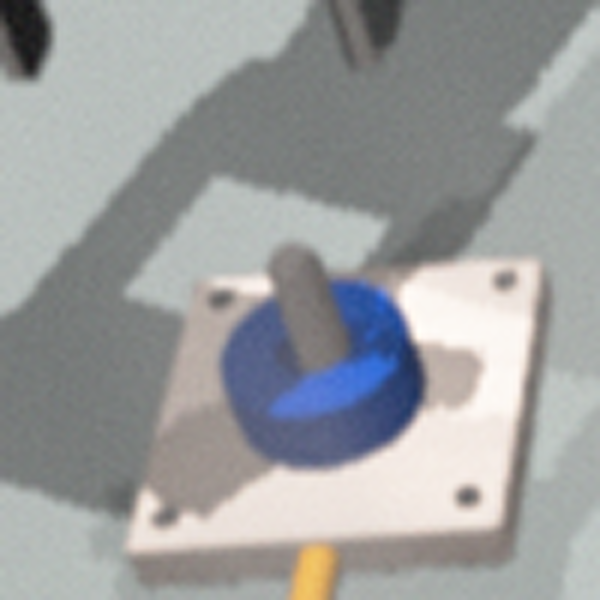

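View pics/p7.png

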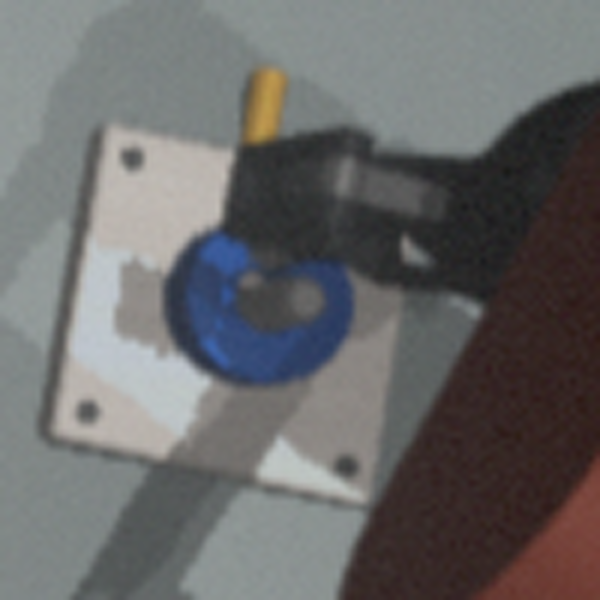

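The blue ring sits flat on the foot around the post. Next is the orange ring, at about (0.609, 0.033).

Call:
{"fn": "jog_arm", "kwargs": {"increments": [{"slide": [1.5, 10, 0], "rotation": [0, 0, 0]}, {"slide": [3, 20, 0], "rotation": [0, 0, 0]}, {"slide": [3.5, 24, 0], "rotation": [0, 0, 0]}, {"slide": [3.5, 24, 1], "rotation": [0, 0, 0]}, {"slide": [3.5, 24, 1], "rotation": [0, 0, 0]}, {"slide": [3.5, 24, 1], "rotation": [0, 0, 0]}, {"slide": [3.5, 24, 1], "rotation": [0, 0, 0]}, {"slide": [3.5, 24, 1], "rotation": [0, 0, 0]}, {"slide": [3.5, 24, 1], "rotation": [0, 0, 0]}, {"slide": [3.5, 24, 1], "rotation": [0, 0, 0]}, {"slide": [3.5, 24, 2], "rotation": [0, 0, 0]}, {"slide": [3.5, 24, 2], "rotation": [0, 0, 0]}, {"slide": [3.5, 24, 2], "rotation": [0, 0, 0]}, {"slide": [3.5, 24, 2], "rotation": [0, 0, 0]}, {"slide": [2.5, 18, 2], "rotation": [0, 0, 0]}, {"slide": [1.5, 10, 0], "rotation": [0, 0, 0]}, {"slide": [0, 0, 0], "rotation": [0, 0, 0]}, {"slide": [0, 0, 0], "rotation": [0, 0, 0]}], "fingers": 0.8}}

```text
time: 14.0
tool_pos: [0.6072, 0.0334, 0.1271]
tool_rot: [-0.001, 0.11, 0.994, -0.0]
contact_force: [0.8, 0.2, 0.3]
gripper_width: 0.795
```

Run:
```python
from ring import *
go([.6088,.033,.005],77.35)
S=cam("scene");crop(S,300,210,60,5,"pics/s8.png");a,b2=hullc(S,(283,212,316,248),org);print(a,atz(S,a,.013))
```

```text
tcp [0.6072 0.0334 0.1271] tool-frame mm [-1.900e+00  1.000e-01  1.221e+02] |d| 122.1 t 14.0 F [0.8 0.2 0.3] w 0.795
jaw yaw deg 77.41 tilt: toolz [-2.1e-03 -4.0e-04 -1.0e+00] q [-6.700e-02  9.900e-02  1.743e+00 -1.000e-03  1.301e+00 -1.418e+00]
rotvec deg (tool) [-0.05 -0.11  0.06]
[299.55847953 231.87050961] [0.61177668 0.0346111  0.013     ]
```

View pics/s8.png

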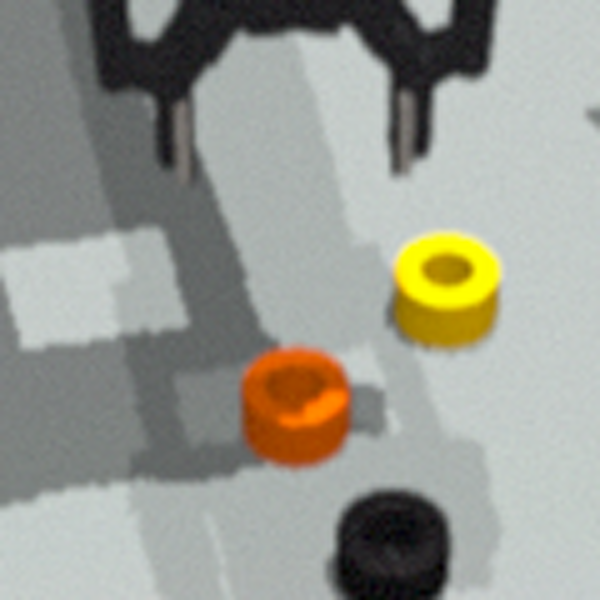

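The crop shows the orange ring centred between the fingers, with yellow at (447,290) and black at (393,545) outside the finger span. I descend.

Call:
{"fn": "jog_arm", "kwargs": {"increments": [{"slide": [-1.5, 0, 12], "rotation": [0, 0, 0]}, {"slide": [0, 0, 20], "rotation": [0, 0, 0]}, {"slide": [0, 0, 20], "rotation": [0, 0, 0]}, {"slide": [0, 0, 20], "rotation": [0, 0, 0]}, {"slide": [0, 0, 18], "rotation": [0, 0, 0]}, {"slide": [0, 0, 14], "rotation": [0, 0, 0]}, {"slide": [0, 0, 8], "rotation": [0, 0, 0]}, {"slide": [0, 0, 6], "rotation": [0, 0, 0]}, {"slide": [0, 0, 0], "rotation": [0, 0, 0]}]}}

```text
time: 14.8
tool_pos: [0.6088, 0.0324, 0.009]
tool_rot: [-0.001, 0.11, 0.994, -0.0]
contact_force: [-0.5, 0.4, -0.2]
gripper_width: 0.802
```

Call:
{"fn": "jog_arm", "kwargs": {"increments": [{"slide": [0, 0, 0], "rotation": [0, 0, 0]}, {"slide": [0, 0, 0], "rotation": [0, 0, 0]}, {"slide": [0, 0, 0], "rotation": [0, 0, 0]}, {"slide": [0, 0, 0], "rotation": [0, 0, 0]}, {"slide": [0, 0, 0], "rotation": [0, 0, 0]}, {"slide": [0, 0, 0], "rotation": [0, 0, 0]}, {"slide": [0, 0, 0], "rotation": [0, 0, 0]}, {"slide": [0, 0, 0], "rotation": [0, 0, 0]}], "fingers": 0.0}}

```text
time: 15.47
tool_pos: [0.611, 0.0327, 0.0121]
tool_rot: [0.002, 0.11, 0.994, 0.0]
contact_force: [-0.1, 0.2, 6.1]
gripper_width: 0.462
```

Run:
```python
from ring import *
go([.5815,-.3155,.155],77.35)
```

```text
tcp [0.611  0.0327 0.0121] tool-frame mm [ -47.9 -346.2 -142.9] |d| 377.6 t 15.47 F [-0.1  0.2  6.1] w 0.462
jaw yaw deg 77.35 tilt: toolz [ 3.2e-03 -2.0e-04 -1.0e+00] q [-0.068  0.248  1.789  0.     1.101 -1.418]
rotvec deg (tool) [0.03 0.18 0.  ]
```

Call:
{"fn": "jog_arm", "kwargs": {"increments": [{"slide": [0, 0, -6], "rotation": [0, 0, 0]}, {"slide": [0, 0, -12], "rotation": [0, 0, 0]}, {"slide": [0, 0, -20], "rotation": [0, 0, 0]}, {"slide": [0, -5, -20], "rotation": [0, 0, 0]}, {"slide": [-2, -12, -20], "rotation": [0, 0, 0]}, {"slide": [-3, -20, -20], "rotation": [0, 0, 0]}, {"slide": [-3, -22, -15], "rotation": [0, 0, 0]}, {"slide": [-3, -22, -15], "rotation": [0, 0, 0]}, {"slide": [-3, -22, -10], "rotation": [0, 0, 0]}, {"slide": [-3, -22, -5], "rotation": [0, 0, 0]}, {"slide": [-3, -22, 0], "rotation": [0, 0, 0]}, {"slide": [-3, -22, 0], "rotation": [0, 0, 0]}, {"slide": [-3, -22, 0], "rotation": [0, 0, 0]}, {"slide": [-3, -22, 0], "rotation": [0, 0, 0]}, {"slide": [-3, -22, 0], "rotation": [0, 0, 0]}, {"slide": [-3, -22, 0], "rotation": [0, 0, 0]}, {"slide": [-3, -22, 0], "rotation": [0, 0, 0]}, {"slide": [-3, -22, 0], "rotation": [0, 0, 0]}, {"slide": [-3, -20, 0], "rotation": [0, 0, 0]}, {"slide": [-3, -15, 0], "rotation": [0, 0, 0]}]}}

```text
time: 17.13
tool_pos: [0.5811, -0.3068, 0.1537]
tool_rot: [-0.0, 0.111, 0.994, -0.0]
contact_force: [0.2, 0.3, -0.4]
gripper_width: 0.46
```

Run:
```python
from ring import *
go([.581,-.315,.155],77.35)
S=cam("scene");crop(S,105,210,60,5,"pics/s9.png")
```

```text
tcp [ 0.5811 -0.3068  0.1537] tool-frame mm [-1.7 -8.  -1.3] |d| 8.3 t 17.13 F [ 0.2  0.3 -0.4] w 0.46
jaw yaw deg 77.3 tilt: toolz [-3.e-04 -2.e-04 -1.e+00] q [-0.599  0.183  1.603 -0.     1.355 -1.948]
rotvec deg (tool) [-0.01 -0.01 -0.05]
```

View pics/s9.png

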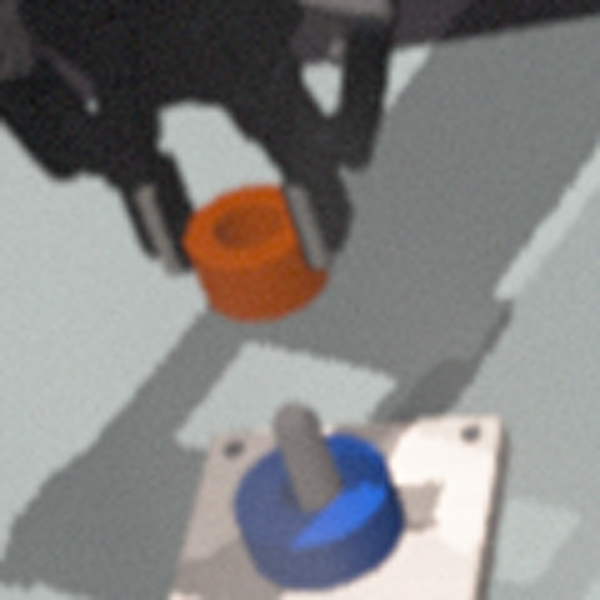

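Call:
{"fn": "jog_arm", "kwargs": {"increments": [{"slide": [-1, -5, 0], "rotation": [0, 0, 0]}, {"slide": [-0.5, -3, 8], "rotation": [0, 0, 0]}, {"slide": [0, 0, 14], "rotation": [0, 0, 0]}, {"slide": [0, 0, 12], "rotation": [0, 0, 0]}, {"slide": [0, 0, 8], "rotation": [0, 0, 0]}, {"slide": [0, 0, 0], "rotation": [0, 0, 0]}, {"slide": [0, 0, 0], "rotation": [0, 0, 0]}]}}

```text
time: 17.77
tool_pos: [0.5808, -0.3124, 0.1095]
tool_rot: [-0.001, 0.11, 0.994, 0.001]
contact_force: [0.3, -0.7, -0.6]
gripper_width: 0.459
```

Run:
```python
from ring import *
go([.581,-.315,.085],77.35)
S=cam("scene");crop(S,105,225,45,7,"pics/s10.png")
```

```text
tcp [ 0.5808 -0.3124  0.1095] tool-frame mm [-0.8 -2.5 24.5] |d| 24.7 t 17.77 F [ 0.3 -0.7 -0.6] w 0.459
jaw yaw deg 77.39 tilt: toolz [-0.0024  0.0017 -1.    ] q [-0.606  0.232  1.625  0.     1.288 -1.957]
rotvec deg (tool) [ 0.07 -0.16  0.04]
```

View pics/s10.png

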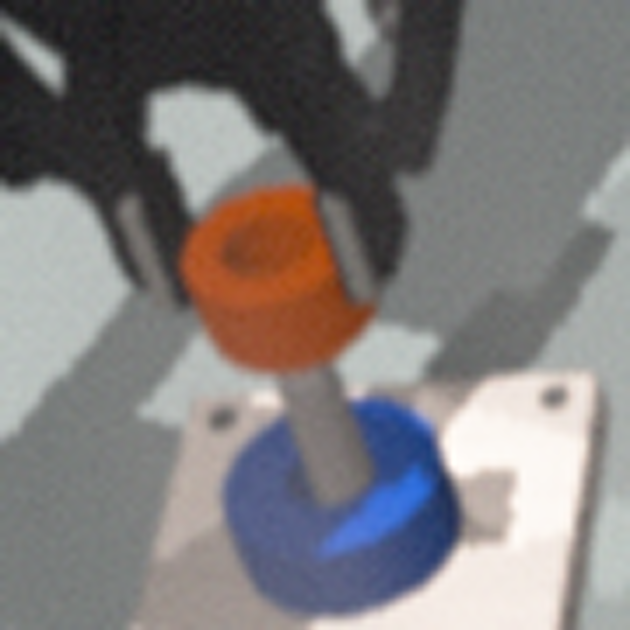

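Call:
{"fn": "jog_arm", "kwargs": {"increments": [{"slide": [-0.5, -1.5, 2], "rotation": [0, 0, 0]}, {"slide": [0, 0, 3], "rotation": [0, 0, 0]}, {"slide": [0, 0, 3], "rotation": [0, 0, 0]}, {"slide": [0, 0, 3], "rotation": [0, 0, 0]}, {"slide": [0, 0, 3], "rotation": [0, 0, 0]}, {"slide": [0, 0, 3], "rotation": [0, 0, 0]}, {"slide": [0, 0, 0], "rotation": [0, 0, 0]}]}}

```text
time: 18.4
tool_pos: [0.5811, -0.3147, 0.0932]
tool_rot: [-0.001, 0.11, 0.994, 0.0]
contact_force: [-0.2, -0.3, -1.3]
gripper_width: 0.459
```

Call:
{"fn": "jog_arm", "kwargs": {"increments": [{"slide": [0, 0, 3], "rotation": [0, 0, 0]}, {"slide": [0, 0, 3], "rotation": [0, 0, 0]}, {"slide": [0, 0, 3], "rotation": [0, 0, 0]}, {"slide": [0, 0, 0], "rotation": [0, 0, 0]}]}}

```text
time: 18.73
tool_pos: [0.5812, -0.3147, 0.0843]
tool_rot: [-0.001, 0.11, 0.994, 0.0]
contact_force: [-0.3, 0.4, -1.6]
gripper_width: 0.46
```

Run:
```python
from ring import *
go([.581,-.315,.058],77.35)
S=cam("scene");crop(S,105,225,45,7,"pics/s11.png")
```

```text
tcp [ 0.5812 -0.3147  0.0843] tool-frame mm [ 0.1 -0.3 26.3] |d| 26.3 t 18.73 F [-0.3  0.4 -1.6] w 0.46
jaw yaw deg 77.35 tilt: toolz [-1.2e-03  8.0e-04 -1.0e+00] q [-0.609  0.261  1.636 -0.     1.246 -1.959]
rotvec deg (tool) [ 0.03 -0.08  0.  ]
```

View pics/s11.png

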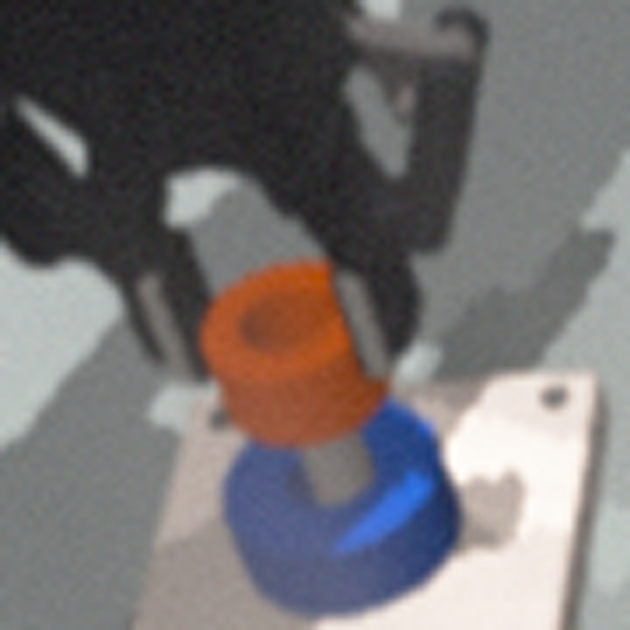

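Call:
{"fn": "jog_arm", "kwargs": {"increments": [{"slide": [0, 0, 4], "rotation": [0, 0, 0]}, {"slide": [0, 0, 5], "rotation": [0, 0, 0]}, {"slide": [0, 0, 5], "rotation": [0, 0, 0]}, {"slide": [0, 0, 5], "rotation": [0, 0, 0]}, {"slide": [0, 0, 3], "rotation": [0, 0, 0]}, {"slide": [0, 0, 0], "rotation": [0, 0, 0]}]}}

```text
time: 19.28
tool_pos: [0.5809, -0.3146, 0.0618]
tool_rot: [-0.001, 0.11, 0.994, 0.001]
contact_force: [0.1, 0.8, -1.0]
gripper_width: 0.458
```

Call:
{"fn": "jog_arm", "kwargs": {"increments": [{"slide": [0, 0, 1], "rotation": [0, 0, 0]}, {"slide": [0, 0, 1], "rotation": [0, 0, 0]}, {"slide": [0, 0, 1], "rotation": [0, 0, 0]}, {"slide": [0, 0, 0], "rotation": [0, 0, 0]}]}}

```text
time: 19.62
tool_pos: [0.5817, -0.3151, 0.0603]
tool_rot: [0.0, 0.11, 0.994, -0.0]
contact_force: [0.1, 0.6, -1.5]
gripper_width: 0.458
```

Call:
{"fn": "jog_arm", "kwargs": {"increments": [{"slide": [0, 0, 1], "rotation": [0, 0, 0]}, {"slide": [0, 0, 1], "rotation": [0, 0, 0]}, {"slide": [0, 0, 1], "rotation": [0, 0, 0]}, {"slide": [0, 0, 0], "rotation": [0, 0, 0]}]}}

```text
time: 19.95
tool_pos: [0.5818, -0.3152, 0.0582]
tool_rot: [0.0, 0.11, 0.994, -0.0]
contact_force: [-0.9, 1.0, 4.5]
gripper_width: 0.461
```

Contact comes at z = 58 mm, as predicted. I release it and rise.

Call:
{"fn": "jog_arm", "kwargs": {"increments": [{"slide": [0, 0, 0], "rotation": [0, 0, 0]}, {"slide": [0, 0, 0], "rotation": [0, 0, 0]}, {"slide": [0, 0, 0], "rotation": [0, 0, 0]}, {"slide": [0, 0, 0], "rotation": [0, 0, 0]}, {"slide": [0, 0, -6], "rotation": [0, 0, 0]}, {"slide": [0, 0, -12], "rotation": [0, 0, 0]}, {"slide": [0, 0, -24], "rotation": [0, 0, 0]}, {"slide": [0, 0, -24], "rotation": [0, 0, 0]}, {"slide": [0, 0, -24], "rotation": [0, 0, 0]}, {"slide": [0, 0, -24], "rotation": [0, 0, 0]}, {"slide": [0, 0, -10], "rotation": [0, 0, 0]}], "fingers": 0.85}}

```text
time: 20.87
tool_pos: [0.5835, -0.3163, 0.1874]
tool_rot: [0.003, 0.11, 0.994, -0.002]
contact_force: [-0.7, -0.3, 0.9]
gripper_width: 0.848
```

Run:
```python
from ring import *
go([.4853,.2899,.2],11.9)
S=cam("scene");P=cam("top");crop(S,105,240,45,7,"pics/s12.png");crop(P,450,237,45,7,"pics/p12.png")
crop(P,125,262,55,6,"pics/pb2.png");crop(S,410,160,60,6,"pics/sb2.png")
```

```text
tcp [ 0.5835 -0.3163  0.1874] tool-frame mm [228.4 569.9 -16. ] |d| 614.2 t 20.87 F [-0.7 -0.3  0.9] w 0.848
jaw yaw deg 77.35 tilt: toolz [ 0.0065 -0.0045 -1.    ] q [-0.609  0.166  1.565  0.     1.403 -1.959]
rotvec deg (tool) [ 0.09  0.47 65.45]
```

View pics/s12.png

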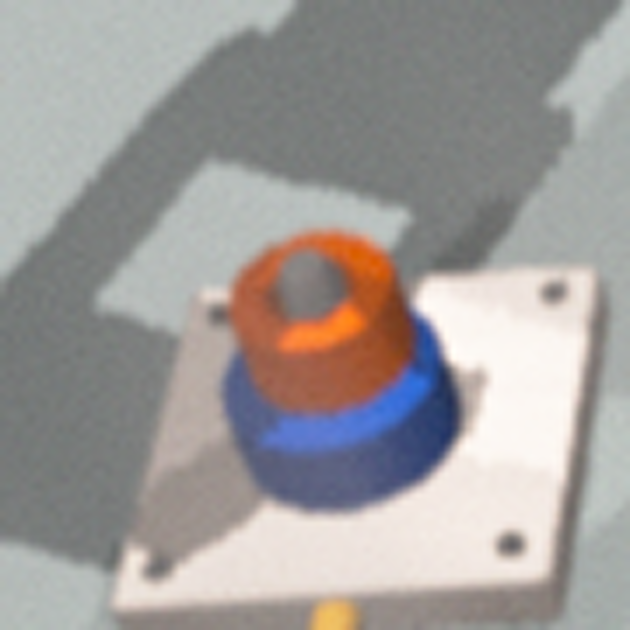

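View pics/p12.png

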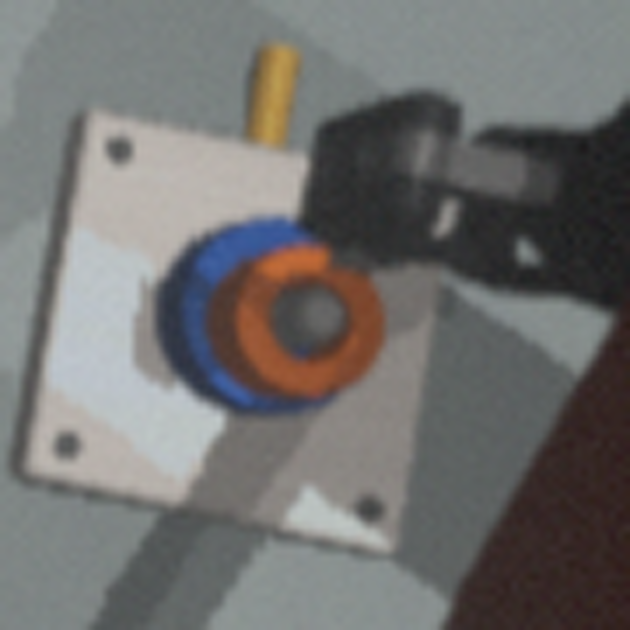

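View pics/pb2.png

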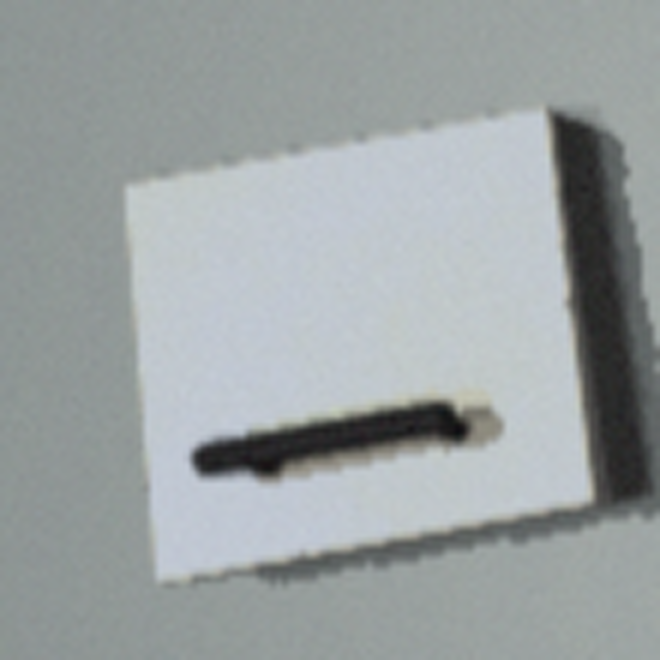

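The orange ring rests on the blue one and the post tip shows through, so the stack is home. Next I rotate the jaws across the flap's bar while rising.

Call:
{"fn": "jog_arm", "kwargs": {"increments": [{"slide": [0, 0, -2], "rotation": [0, 0, 6.5]}, {"slide": [0, 0, -2], "rotation": [0, 0, 6.5]}, {"slide": [0, 0, -2], "rotation": [0, 0, 6.5]}, {"slide": [0, 0, -2], "rotation": [0, 0, 6.5]}, {"slide": [0, 0, -2], "rotation": [0, 0, 6.5]}, {"slide": [0, 0, -2], "rotation": [0, 0, 6.5]}, {"slide": [0, 0, -2], "rotation": [0, 0, 6.5]}, {"slide": [0, 0, -2], "rotation": [0, 0, 6.5]}, {"slide": [0, 0, -2], "rotation": [0, 0, 6.5]}, {"slide": [0, 0, -2], "rotation": [0, 0, 6.5]}, {"slide": [0, 0, 0], "rotation": [0, 0, 0]}], "fingers": 0.5}}

```text
time: 21.88
tool_pos: [0.581, -0.3146, 0.1995]
tool_rot: [-0.001, 0.628, 0.778, -0.0]
contact_force: [0.2, 0.4, -0.2]
gripper_width: 0.5
```

Run:
```python
from ring import *
go([.4853,.2899,.2],11.9)
```

```text
tcp [ 0.581  -0.3146  0.1995] tool-frame mm [6.111e+02 3.470e+01 6.000e-01] |d| 612.1 t 21.88 F [ 0.2  0.4 -0.2] w 0.5
jaw yaw deg 12.25 tilt: toolz [-0.0021  0.0015 -1.    ] q [-0.609  0.157  1.554 -0.     1.433 -0.823]
rotvec deg (tool) [-0.1  -0.11  0.35]
```

Call:
{"fn": "jog_arm", "kwargs": {"increments": [{"slide": [14, 1, 0], "rotation": [0, 0, 0]}, {"slide": [28, 1.5, 0], "rotation": [0, 0, 0]}, {"slide": [28, 1.5, 0], "rotation": [0, 0, 0]}, {"slide": [28, 1.5, 0], "rotation": [0, 0, 0]}, {"slide": [28, 1.5, 0], "rotation": [0, 0, 0]}, {"slide": [28, 1.5, 0], "rotation": [0, 0, 0]}, {"slide": [28, 1.5, 0], "rotation": [0, 0, 0]}, {"slide": [28, 1.5, 0], "rotation": [0, 0, 0]}, {"slide": [28, 1.5, 0], "rotation": [0, 0, 0]}, {"slide": [28, 1.5, 0], "rotation": [0, 0, 0]}, {"slide": [28, 1.5, 0], "rotation": [0, 0, 0]}, {"slide": [28, 1.5, 0], "rotation": [0, 0, 0]}, {"slide": [28, 1.5, 0], "rotation": [0, 0, 0]}, {"slide": [28, 1.5, 0], "rotation": [0, 0, 0]}, {"slide": [28, 1.5, 0], "rotation": [0, 0, 0]}, {"slide": [28, 1.5, 0], "rotation": [0, 0, 0]}, {"slide": [28, 1.5, 0], "rotation": [0, 0, 0]}, {"slide": [28, 1.5, 0], "rotation": [0, 0, 0]}, {"slide": [28, 1.5, 0], "rotation": [0, 0, 0]}, {"slide": [28, 1.5, 0], "rotation": [0, 0, 0]}]}}

```text
time: 23.55
tool_pos: [0.4919, 0.2263, 0.2002]
tool_rot: [-0.001, 0.626, 0.78, -0.001]
contact_force: [0.7, 0.1, 0.6]
gripper_width: 0.5
```

Call:
{"fn": "jog_arm", "kwargs": {"increments": [{"slide": [28, 2, 0], "rotation": [0, 0, 0]}, {"slide": [20, 2, 0], "rotation": [0, 0, 0]}, {"slide": [10, 1, 0], "rotation": [0, 0, 0]}, {"slide": [5, 0, 0], "rotation": [0, 0, 0]}, {"slide": [0, 0, 0], "rotation": [0, 0, 0]}, {"slide": [0, 0, 0], "rotation": [0, 0, 0]}]}}

```text
time: 24.05
tool_pos: [0.4848, 0.2866, 0.2009]
tool_rot: [0.0, 0.627, 0.779, -0.001]
contact_force: [-0.6, 0.3, -1.4]
gripper_width: 0.501
```

Run:
```python
from ring import *
go([.4853,.2899,.089],11.9)
S=cam("scene");P=cam("top");crop(P,135,262,55,6,"pics/pb3.png");crop(S,410,130,60,6,"pics/sb3.png")
p,R,s=T();print(proj(S,[p,[.4853,.2899,.1076]]))
```

```text
tcp [0.4848 0.2866 0.2009] tool-frame mm [  3.2   1.2 111.9] |d| 111.9 t 24.05 F [-0.6  0.3 -1.4] w 0.501
jaw yaw deg 12.38 tilt: toolz [-6.e-04 -8.e-04 -1.e+00] q [ 0.402 -0.073  1.789 -0.     1.427  0.186]
rotvec deg (tool) [-0.04  0.04  0.48]
[[408.3735018   91.17822361]
 [403.84293527 131.18834352]]
```

View pics/sb3.png

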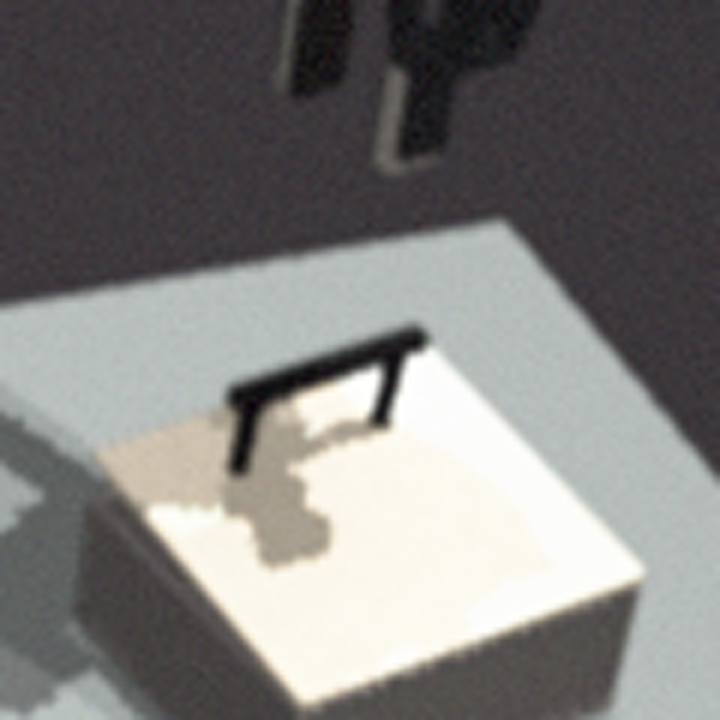

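View pics/pb3.png

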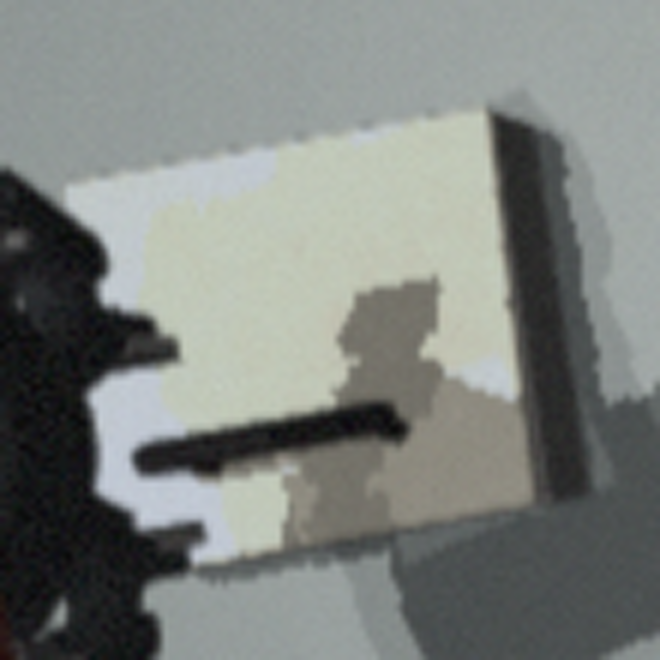

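Run:
```python
from ring import *
S=cam("scene");P=cam("top")
print(tri([S,P],[(404.2,130.3),(124.3,279.4)]))
def rows(a0,a1,n,t0,t1,err=None):
    B=Ro.from_euler('z',.2074); hinge=np.array([.5777,.3093,.055])
    out=[]
    def pose(a,t):
        b=hinge+B.apply([-.1*np.cos(a)+.041*np.sin(a),0,.1*np.sin(a)+.041*np.cos(a)])
        Rt=(B*Ro.from_euler('y',t)).as_matrix()@np.array([[0,1,0],[1,0,0],[0,0,-1.]])
        return b+Rt[:,2]*.0187,Rt
    pp,RR=pose(a0,t0)
    for k in range(1,n+1):
        a=a0+(a1-a0)*k/n;t=t0+(t1-t0)*k/n;p2,R2=pose(a,t)
        d=RR.T@(p2-pp)*1000;out.append((d.round(1).tolist(),np.degrees(Ro.from_matrix(RR.T@R2).as_rotvec()).round(2).tolist(),p2.round(3).tolist(),round(a,2)));pp,RR=p2,R2
    return out
for r in rows(.12,1.68,32,0,.64): print(r)
```

```text
(array([0.48533736, 0.28924198, 0.10960858]), [np.float64(0.0010658636931314197), np.float64(0.001065863693131364)])
([-0.0, 2.3, -4.5], [1.15, -0.0, -0.0], [0.488, 0.29, 0.094], 0.17)
([-0.0, 2.4, -4.5], [1.15, 0.0, 0.0], [0.49, 0.291, 0.098], 0.22)
([-0.0, 2.6, -4.4], [1.15, 0.0, -0.0], [0.493, 0.291, 0.102], 0.27)
([0.0, 2.7, -4.3], [1.15, 0.0, 0.0], [0.496, 0.292, 0.106], 0.32)
([-0.0, 2.8, -4.2], [1.15, -0.0, -0.0], [0.499, 0.293, 0.11], 0.36)
([-0.0, 2.9, -4.1], [1.15, -0.0, -0.0], [0.502, 0.293, 0.114], 0.41)
([0.0, 3.0, -4.0], [1.15, 0.0, 0.0], [0.505, 0.294, 0.118], 0.46)
([-0.0, 3.2, -3.9], [1.15, -0.0, 0.0], [0.509, 0.295, 0.121], 0.51)
([0.0, 3.3, -3.8], [1.15, 0.0, 0.0], [0.513, 0.296, 0.124], 0.56)
([-0.0, 3.4, -3.7], [1.15, -0.0, -0.0], [0.517, 0.296, 0.127], 0.61)
([0.0, 3.5, -3.6], [1.15, -0.0, 0.0], [0.521, 0.297, 0.13], 0.66)
([-0.0, 3.6, -3.5], [1.15, -0.0, 0.0], [0.525, 0.298, 0.133], 0.7)
([0.0, 3.7, -3.4], [1.15, -0.0, -0.0], [0.529, 0.299, 0.135], 0.75)
([0.0, 3.8, -3.2], [1.15, -0.0, -0.0], [0.533, 0.3, 0.137], 0.8)
([-0.0, 3.9, -3.1], [1.15, 0.0, -0.0], [0.5
[... 462 characters left out ...]
, [0.571, 0.308, 0.146], 1.19)
([-0.0, 4.5, -2.1], [1.15, 0.0, 0.0], [0.576, 0.309, 0.146], 1.24)
([0.0, 4.5, -1.9], [1.15, -0.0, -0.0], [0.581, 0.31, 0.146], 1.29)
([0.0, 4.6, -1.8], [1.15, 0.0, -0.0], [0.585, 0.311, 0.145], 1.34)
([-0.0, 4.6, -1.7], [1.15, -0.0, 0.0], [0.59, 0.312, 0.145], 1.39)
([0.0, 4.7, -1.5], [1.15, 0.0, -0.0], [0.595, 0.313, 0.144], 1.44)
([-0.0, 4.7, -1.4], [1.15, -0.0, -0.0], [0.6, 0.314, 0.142], 1.48)
([-0.0, 4.8, -1.2], [1.15, 0.0, -0.0], [0.604, 0.315, 0.141], 1.53)
([0.0, 4.8, -1.1], [1.15, -0.0, 0.0], [0.609, 0.316, 0.139], 1.58)
([0.0, 4.8, -0.9], [1.15, 0.0, -0.0], [0.613, 0.317, 0.137], 1.63)
([0.0, 4.8, -0.8], [1.15, 0.0, 0.0], [0.617, 0.318, 0.135], 1.68)
```

Call:
{"fn": "jog_arm", "kwargs": {"increments": [{"slide": [2.5, 1, 12], "rotation": [0, 0, 0.5]}, {"slide": [0, 0, 20], "rotation": [0, 0, 0]}, {"slide": [0, 0, 20], "rotation": [0, 0, 0]}, {"slide": [0, 0, 20], "rotation": [0, 0, 0]}, {"slide": [0, 0, 16], "rotation": [0, 0, 0]}, {"slide": [0, 0, 12], "rotation": [0, 0, 0]}, {"slide": [0, 0, 6], "rotation": [0, 0, 0]}, {"slide": [0, 0, 4], "rotation": [0, 0, 0]}, {"slide": [0, 0, 0], "rotation": [0, 0, 0]}]}}

```text
time: 25.0
tool_pos: [0.4853, 0.2897, 0.0907]
tool_rot: [-0.0, 0.63, 0.776, -0.0]
contact_force: [-0.1, 0.8, 0.2]
gripper_width: 0.498
```

Call:
{"fn": "jog_arm", "kwargs": {"increments": [{"slide": [0, 0, 0], "rotation": [0, 0, 0]}, {"slide": [0, 0, 0], "rotation": [0, 0, 0]}, {"slide": [0, 0, 0], "rotation": [0, 0, 0]}, {"slide": [0, 0, 0], "rotation": [0, 0, 0]}, {"slide": [0, 0, 0], "rotation": [0, 0, 0]}, {"slide": [0, 0, 0], "rotation": [0, 0, 0]}, {"slide": [0, 0, 0], "rotation": [0, 0, 0]}, {"slide": [0, 0, 0], "rotation": [0, 0, 0]}], "fingers": 0.0}}

```text
time: 25.67
tool_pos: [0.4845, 0.2899, 0.0921]
tool_rot: [-0.001, 0.63, 0.776, -0.001]
contact_force: [-4.5, -1.3, 3.9]
gripper_width: 0.1
```

Run:
```python
from ring import *
go([.4853,.2899,.089],11.9)
S=cam("scene");crop(S,410,130,60,6,"pics/sb4.png")
```

```text
tcp [0.4845 0.2899 0.0921] tool-frame mm [-0.2  0.8  3.1] |d| 3.2 t 25.67 F [-4.5 -1.3  3.9] w 0.1
jaw yaw deg 11.86 tilt: toolz [-2.5e-03 -5.0e-04 -1.0e+00] q [4.070e-01 3.900e-02 1.870e+00 1.000e-03 1.235e+00 2.000e-01]
rotvec deg (tool) [-0.14 -0.   -0.04]
```

View pics/sb4.png

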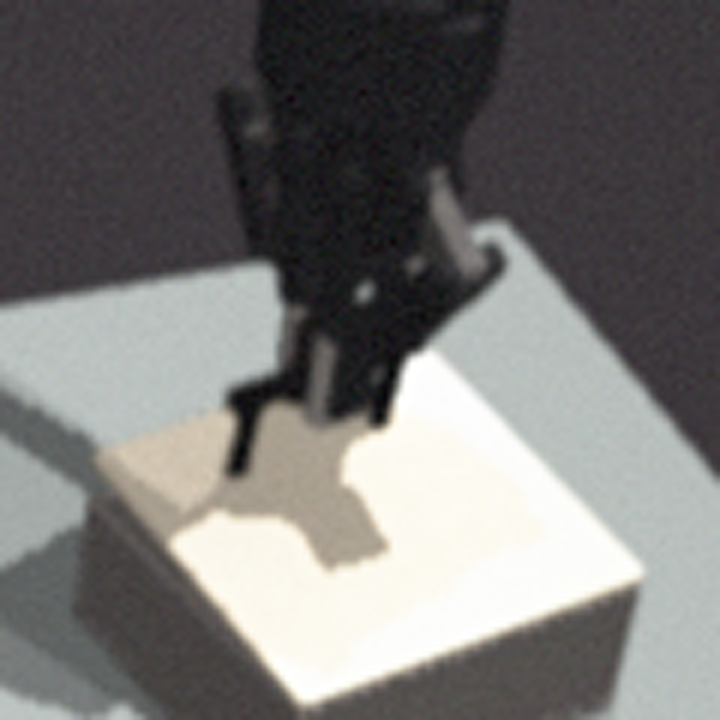

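The bar is gripped (opening 0.10, about 9–11 mm). Now I swing the flap up along the arc.

Call:
{"fn": "jog_arm", "kwargs": {"increments": [{"slide": [0, 2, -4.5], "rotation": [1.15, 0, 0]}, {"slide": [0, 2.5, -4.5], "rotation": [1.15, 0, 0]}, {"slide": [0, 2.5, -4.5], "rotation": [1.15, 0, 0]}, {"slide": [0, 2.5, -4.5], "rotation": [1.15, 0, 0]}, {"slide": [0, 3, -4], "rotation": [1.15, 0, 0]}, {"slide": [0, 3, -4], "rotation": [1.15, 0, 0]}, {"slide": [0, 3, -4], "rotation": [1.15, 0, 0]}, {"slide": [0, 3, -4], "rotation": [1.15, 0, 0]}]}}

```text
time: 26.38
tool_pos: [0.5059, 0.2943, 0.123]
tool_rot: [-0.053, 0.628, 0.774, -0.066]
contact_force: [-7.2, -1.2, 2.9]
gripper_width: 0.102
```

Run:
```python
from ring import *
go([.509,.295,.121],11.9)
S=cam("scene");crop(S,410,130,60,6,"pics/sb5.png")
```

```text
tcp [0.5059 0.2943 0.123 ] tool-frame mm [0.  3.5 1.4] |d| 3.8 t 26.38 F [-7.2 -1.2  2.9] w 0.102
jaw yaw deg 11.87 tilt: toolz [-0.1652 -0.035  -0.9856] q [0.385 0.156 1.695 0.03  1.457 0.172]
rotvec deg (tool) [-9.72  0.01 -0.03]
```

View pics/sb5.png

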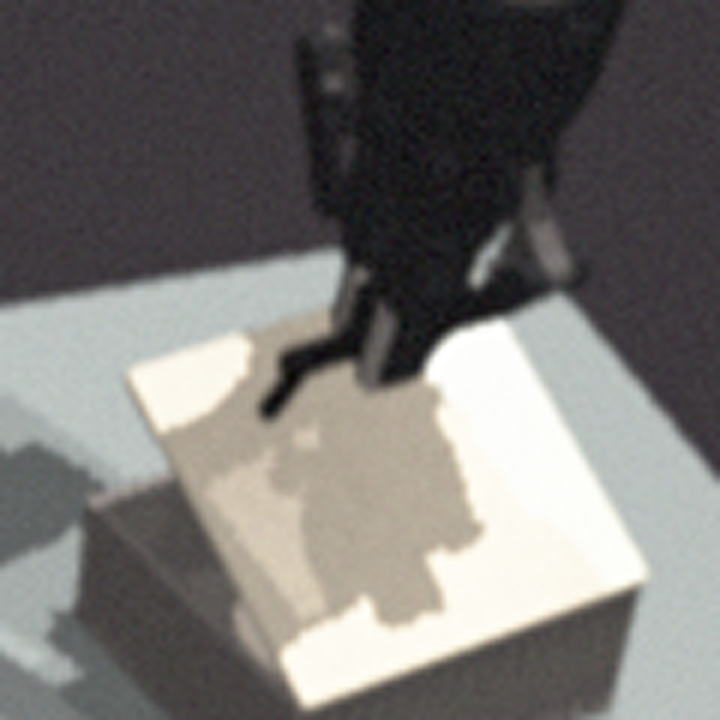

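Call:
{"fn": "jog_arm", "kwargs": {"increments": [{"slide": [0, 3.5, -3.5], "rotation": [1.15, 0, 0]}, {"slide": [0, 3.5, -3.5], "rotation": [1.15, 0, 0]}, {"slide": [0, 3.5, -3.5], "rotation": [1.15, 0, 0]}, {"slide": [0, 3.5, -3.5], "rotation": [1.15, 0, 0]}, {"slide": [0, 4, -3.5], "rotation": [1.15, 0, 0]}, {"slide": [0, 4, -3], "rotation": [1.15, 0, 0]}, {"slide": [0, 4, -3], "rotation": [1.15, 0, 0]}, {"slide": [0, 4, -3], "rotation": [1.15, 0, 0]}, {"slide": [0, 4, -3], "rotation": [1.15, 0, 0]}, {"slide": [0, 4, -3], "rotation": [1.15, 0, 0]}, {"slide": [0, 4, -2.5], "rotation": [1.15, 0, 0]}, {"slide": [0, 4, -2.5], "rotation": [1.15, 0, 0]}]}}

```text
time: 27.43
tool_pos: [0.5612, 0.306, 0.1512]
tool_rot: [-0.127, 0.617, 0.761, -0.156]
contact_force: [-5.5, -2.0, 9.2]
gripper_width: 0.102
```

Run:
```python
from ring import *
go([.561,.306,.145],11.9)
S=cam("scene");crop(S,410,130,60,6,"pics/sb6.png")
```

```text
tcp [0.5612 0.306  0.1512] tool-frame mm [0.1 2.3 5.8] |d| 6.2 t 27.43 F [-5.5 -2.   9.2] w 0.102
jaw yaw deg 11.89 tilt: toolz [-0.3848 -0.0808 -0.9195] q [0.357 0.399 1.385 0.06  1.757 0.149]
rotvec deg (tool) [-2.315e+01 -1.000e-02 -1.000e-02]
```

View pics/sb6.png

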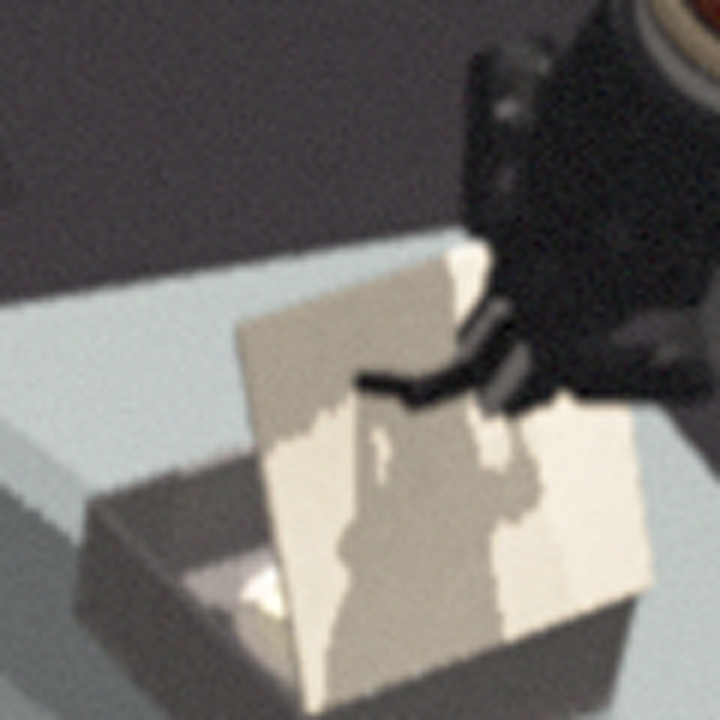

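Call:
{"fn": "jog_arm", "kwargs": {"increments": [{"slide": [0, 4.5, -1.5], "rotation": [1.15, 0, 0]}, {"slide": [0, 4.5, -1.5], "rotation": [1.15, 0, 0]}, {"slide": [0, 4.5, -1.5], "rotation": [1.15, 0, 0]}, {"slide": [0, 4.5, -1.5], "rotation": [1.15, 0, 0]}, {"slide": [0, 4.5, -1.5], "rotation": [1.15, 0, 0]}, {"slide": [0, 4.5, -1.5], "rotation": [1.15, 0, 0]}, {"slide": [0, 5, -1.5], "rotation": [1.15, 0, 0]}, {"slide": [0, 5, -1.5], "rotation": [1.15, 0, 0]}, {"slide": [0, 5, -1], "rotation": [1.15, 0, 0]}, {"slide": [0, 5, -1], "rotation": [1.15, 0, 0]}, {"slide": [0, 5, -1], "rotation": [1.15, 0, 0]}, {"slide": [0, 5, -1], "rotation": [1.15, 0, 0]}, {"slide": [0, 0, 0], "rotation": [0, 0, 0]}]}}

```text
time: 28.57
tool_pos: [0.6207, 0.3185, 0.1382]
tool_rot: [-0.198, 0.599, 0.738, -0.242]
contact_force: [5.1, 1.1, 10.1]
gripper_width: 0.1
```

Run:
```python
from ring import *
go([.617,.318,.135],11.9)
S=cam("scene");P=cam("top");crop(S,410,130,60,6,"pics/sb7.png");crop(P,135,262,55,6,"pics/pb7.png")
```

```text
tcp [0.6207 0.3185 0.1382] tool-frame mm [ 0.3 -1.1  4.8] |d| 4.9 t 28.57 F [ 5.1  1.1 10.1] w 0.1
jaw yaw deg 11.89 tilt: toolz [-0.5809 -0.12   -0.8051] q [0.336 0.693 1.057 0.087 2.021 0.141]
rotvec deg (tool) [-36.38  -0.13  -0.05]
```

View pics/sb7.png

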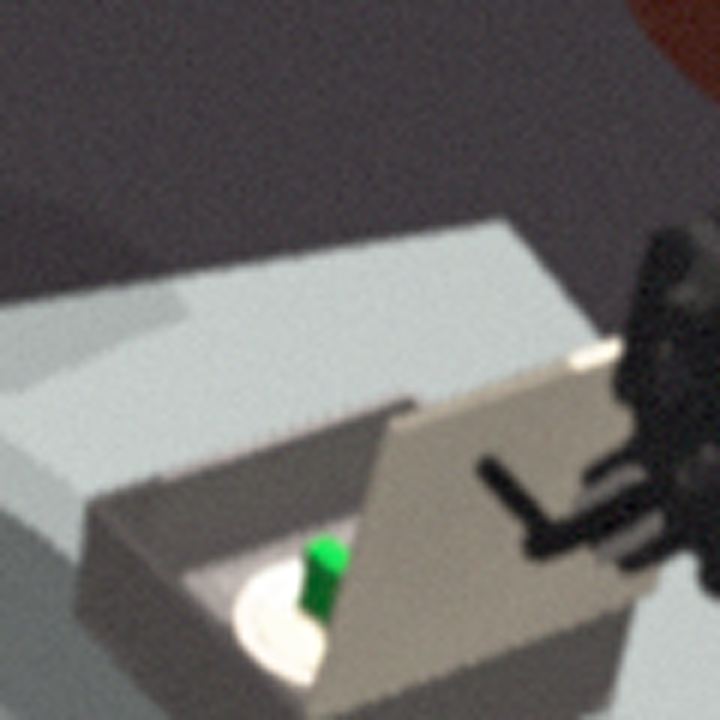

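View pics/pb7.png

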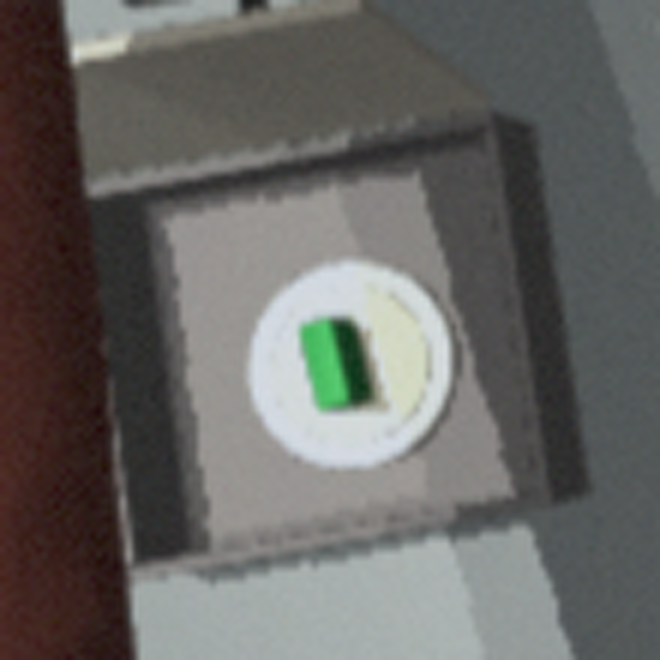

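The flap stands a little past upright, and the plate and its green tab are visible (top crop (335,365)). I open slightly, back off along the tool, and measure the tab.

Call:
{"fn": "jog_arm", "kwargs": {"increments": [{"slide": [0, 0, 0], "rotation": [0, 0, 0]}, {"slide": [0, 0, 0], "rotation": [0, 0, 0]}, {"slide": [0, 0, 0], "rotation": [0, 0, 0]}, {"slide": [0, 0, 0], "rotation": [0, 0, 0]}, {"slide": [0, 0, -5], "rotation": [0, 0, 0]}, {"slide": [0, 0, -10], "rotation": [0, 0, 0]}, {"slide": [0, 0, -15], "rotation": [0, 0, 0]}, {"slide": [0, 0, -20], "rotation": [0, 0, 0]}, {"slide": [0, 0, -20], "rotation": [0, 0, 0]}, {"slide": [0, 0, -20], "rotation": [0, 0, 0]}, {"slide": [0, 0, 0], "rotation": [0, 0, 0]}], "fingers": 0.3}}

```text
time: 29.58
tool_pos: [0.673, 0.329, 0.2099]
tool_rot: [-0.197, 0.599, 0.737, -0.242]
contact_force: [0.1, 0.8, 1.0]
gripper_width: 0.302
```

Run:
```python
from ring import *
go([.617,.318,.135],11.9)
S=cam("scene");P=cam("top");crop(S,420,130,60,6,"pics/sb8.png");crop(P,135,255,60,6,"pics/pb8.png")
hsv=cv2.cvtColor(P["frame"],cv2.COLOR_BGR2HSV);m=cv2.inRange(hsv,(45,100,150),(80,255,255));m2=cv2.inRange(hsv,(45,100,30),(80,255,255))
for mm in(m,m2):
    q=cv2.findContours(mm,0,1)[0];c=max(q,key=cv2.contourArea);r=cv2.minAreaRect(c);b=cv2.boxPoints(r);print(r);W=[atz(P,x,.041) for x in b];print(np.round(W,4).tolist(),np.mean(W,0).round(4))
for n,f in(("top",P),("scene",S)):
  for d in place_of("filter_tab",n)[:2]:print(n,d["uv"],d["score"],atz(f,d["uv"],.027))
# disc
gm=cv2.inRange(hsv,(0,0,190),(180,40,255))
a,b=None,None
```

```text
tcp [0.673  0.329  0.2099] tool-frame mm [ 0.6 -1.6 94.2] |d| 94.2 t 29.58 F [0.1 0.8 1. ] w 0.302
jaw yaw deg 11.85 tilt: toolz [-0.5803 -0.1207 -0.8054] q [0.328 0.779 0.81  0.089 2.182 0.149]
rotvec deg (tool) [-36.35  -0.08  -0.06]
((133.58824157714844, 267.35296630859375), (14.067066192626953, 4.850712299346924), 75.96376037597656)
[[0.5186, 0.304, 0.041], [0.5211, 0.2948, 0.041], [0.4946, 0.2863, 0.041], [0.4921, 0.2955, 0.041]] [0.5066 0.2951 0.041 ]
((135.2647247314453, 267.058837890625), (14.309601783752441, 8.246211051940918), 75.96376037597656)
[[0.5186, 0.304, 0.041], [0.5229, 0.2884, 0.041], [0.4959, 0.2798, 0.041], [0.4916, 0.2953, 0.041]] [0.5073 0.2919 0.041 ]
top [137.2, 264.1] 0.97 [0.51311508 0.29289139 0.027     ]
scene [407.2, 166.0] 0.68 [0.50173297 0.30156474 0.027     ]
```

View pics/sb8.png

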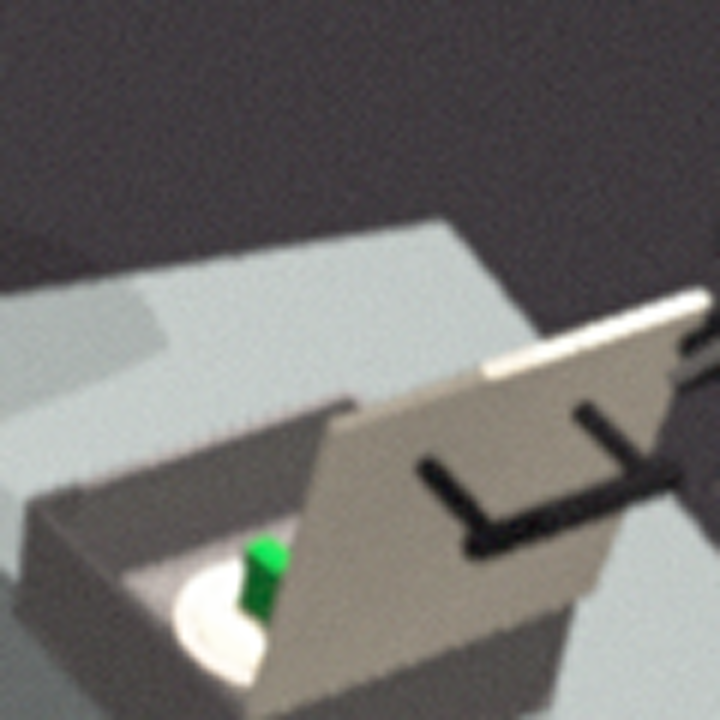

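View pics/pb8.png

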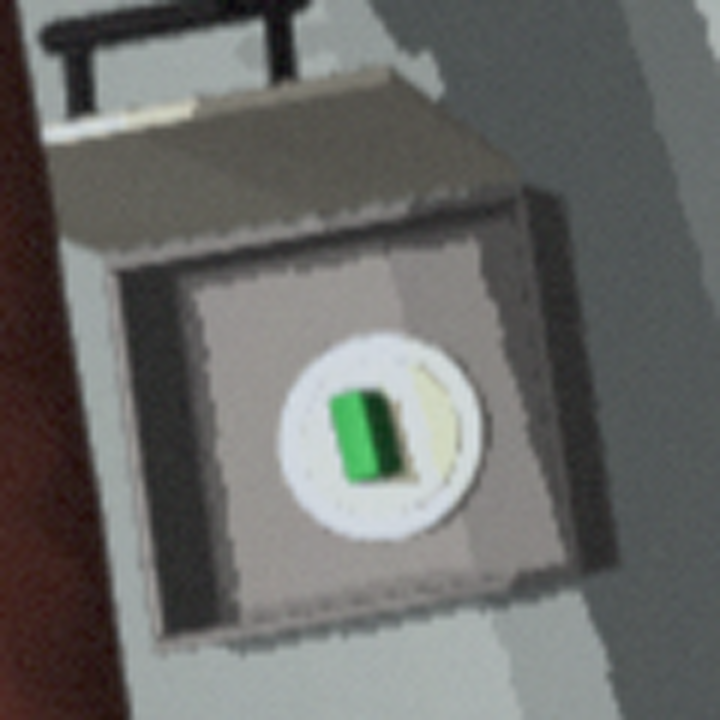

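Run:
```python
from ring import *
S=cam("scene");P=cam("top")
print("disc top@.013",atz(P,(138.6-.4,267.8-.4),.013),"tab top scene",atz(S,(404.2,161.7),.041),tri([S,P],[(404.2,161.7),(133.6,267.3)]))
hsv=cv2.cvtColor(P["frame"],cv2.COLOR_BGR2HSV)
# untilt rows
p,R,s=T();n=7
for k in range(n):
    d=R.T@np.array([0,0,12.]);print(d.round(1));R=R@Ro.from_euler('x',-36.35/n,degrees=True).as_matrix()
```

```text
disc top@.013 [0.50648072 0.29490585 0.013     ] tab top scene [0.50219712 0.29261006 0.041     ] (array([0.50631153, 0.29212002, 0.04484724]), [np.float64(0.0017086779308031238), np.float64(0.0017086779308030531)])
[-0.  -7.2 -9.6]
[ -0.   -6.3 -10.2]
[ -0.   -5.4 -10.7]
[ -0.   -4.4 -11.2]
[ -0.   -3.3 -11.5]
[ -0.   -2.3 -11.8]
[ -0.   -1.2 -11.9]
```

The disc centre (0.5065, 0.2949) and the tab top (0.5063–0.5066, 0.292–0.295) agree. Now I straighten the tool, rise, and turn the jaws across the tab.

Call:
{"fn": "jog_arm", "kwargs": {"increments": [{"slide": [0, -7, -10], "rotation": [-5.2, 0, 0]}, {"slide": [0, -6, -10], "rotation": [-5.2, 0, 0]}, {"slide": [0, -5, -11], "rotation": [-5.2, 0, 0]}, {"slide": [0, -4, -11], "rotation": [-5.2, 0, 0]}, {"slide": [0, -3, -11.5], "rotation": [-5.2, 0, 0]}, {"slide": [0, -2, -12], "rotation": [-5.2, 0, 0]}, {"slide": [0, -1, -12], "rotation": [-5.2, 0, 0]}, {"slide": [0, 0, 0], "rotation": [0, 0, 6.5]}, {"slide": [0, 0, 0], "rotation": [0, 0, 6.5]}, {"slide": [0, 0, 0], "rotation": [0, 0, 6.5]}, {"slide": [0, 0, 0], "rotation": [0, 0, 6.5]}, {"slide": [0, 0, 0], "rotation": [0, 0, 6.5]}, {"slide": [0, 0, 0], "rotation": [0, 0, 6.5]}, {"slide": [0, 0, 0], "rotation": [0, 0, 6.5]}, {"slide": [0, 0, 0], "rotation": [0, 0, 6.5]}, {"slide": [0, 0, 0], "rotation": [0, 0, 6.5]}, {"slide": [0, 0, 0], "rotation": [0, 0, 6.5]}, {"slide": [0, 0, 0], "rotation": [0, 0, 6.5]}, {"slide": [0, 0, 0], "rotation": [0, 0, 6.5]}, {"slide": [0, 0, 0], "rotation": [0, 0, 6.0]}], "fingers": 0.45}}

```text
time: 31.55
tool_pos: [0.6711, 0.3288, 0.2877]
tool_rot: [0.0, 0.988, 0.153, -0.005]
contact_force: [-0.2, 0.1, -0.1]
gripper_width: 0.45
```

Run:
```python
from ring import *
go([.5063,.2945,.25],-72.2)
```

```text
tcp [0.6711 0.3288 0.2877] tool-frame mm [-167.2  -16.9   39.3] |d| 172.6 t 31.55 F [-0.2  0.1 -0.1] w 0.45
jaw yaw deg -72.45 tilt: toolz [-0.009  -0.0022 -1.    ] q [3.560e-01 3.190e-01 1.220e+00 1.000e-03 1.613e+00 1.620e+00]
rotvec deg (tool) [-0.03  0.53 -0.25]
```

Call:
{"fn": "jog_arm", "kwargs": {"increments": [{"slide": [-14, -1, 0], "rotation": [0, 0.5, -0.2]}, {"slide": [-24, -2.5, 0], "rotation": [0, 0, 0]}, {"slide": [-24, -2.5, 5], "rotation": [0, 0, 0]}, {"slide": [-24, -2.5, 7], "rotation": [0, 0, 0]}, {"slide": [-24, -2.5, 8], "rotation": [0, 0, 0]}, {"slide": [-24, -2.5, 8], "rotation": [0, 0, 0]}, {"slide": [-20, -2, 6], "rotation": [0, 0, 0]}, {"slide": [-13, -1.5, 3], "rotation": [0, 0, 0]}, {"slide": [0, 0, 0], "rotation": [0, 0, 0]}, {"slide": [0, 0, 0], "rotation": [0, 0, 0]}]}}

```text
time: 32.38
tool_pos: [0.5072, 0.2934, 0.2512]
tool_rot: [-0.0, 0.988, 0.157, 0.0]
contact_force: [0.2, -0.0, -0.2]
gripper_width: 0.454
```

Run:
```python
from ring import *
go([.5063,.2945,.018],-72.2)
S=cam("scene");P=cam("top");crop(S,405,140,60,6,"pics/sb9.png");crop(P,135,255,60,6,"pics/pb9.png")
```

```text
tcp [0.5072 0.2934 0.2512] tool-frame mm [ -0.7  -1.2 233.2] |d| 233.2 t 32.38 F [ 0.2 -0.  -0.2] w 0.454
jaw yaw deg -71.93 tilt: toolz [ 7.e-04  8.e-04 -1.e+00] q [ 0.397 -0.051  1.684  0.     1.508  1.653]
rotvec deg (tool) [-0.03 -0.05  0.27]
```

View pics/sb9.png

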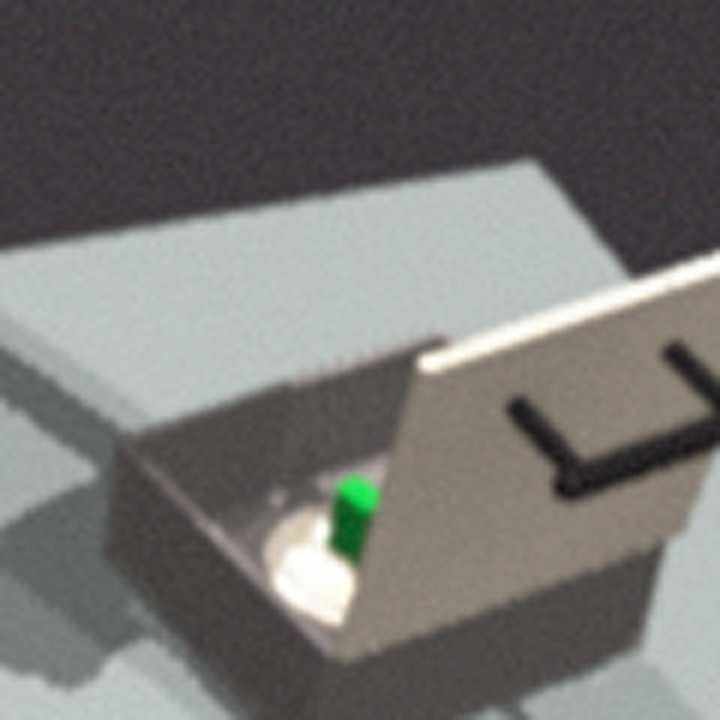

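Call:
{"fn": "jog_arm", "kwargs": {"increments": [{"slide": [-0.5, -1, 12], "rotation": [0, 0, 0]}, {"slide": [0, 0, 24], "rotation": [0, 0, 0]}, {"slide": [0, 0, 24], "rotation": [0, 0, 0]}, {"slide": [0, 0, 24], "rotation": [0, 0, 0]}, {"slide": [0, 0, 24], "rotation": [0, 0, 0]}, {"slide": [0, 0, 24], "rotation": [0, 0, 0]}, {"slide": [0, 0, 20], "rotation": [0, 0, 0]}, {"slide": [0, 0, 12], "rotation": [0, 0, 0]}, {"slide": [0, 0, 0], "rotation": [0, 0, 0]}]}}

```text
time: 33.23
tool_pos: [0.5055, 0.2935, 0.0835]
tool_rot: [0.0, 0.988, 0.157, -0.003]
contact_force: [-0.2, -1.3, -0.8]
gripper_width: 0.451
```

Run:
```python
from ring import *
go([.5063,.2945,.018],-72.2)
S=cam("scene");P=cam("top");crop(S,405,150,50,7,"pics/sb10.png");crop(P,135,255,60,6,"pics/pb10.png")
```

```text
tcp [0.5055 0.2935 0.0835] tool-frame mm [ 1.4 -0.7 65.5] |d| 65.5 t 33.23 F [-0.2 -1.3 -0.8] w 0.451
jaw yaw deg -71.97 tilt: toolz [-0.0051 -0.0015 -1.    ] q [3.990e-01 9.700e-02 1.824e+00 1.000e-03 1.225e+00 1.654e+00]
rotvec deg (tool) [-0.01  0.3   0.23]
```

View pics/sb10.png

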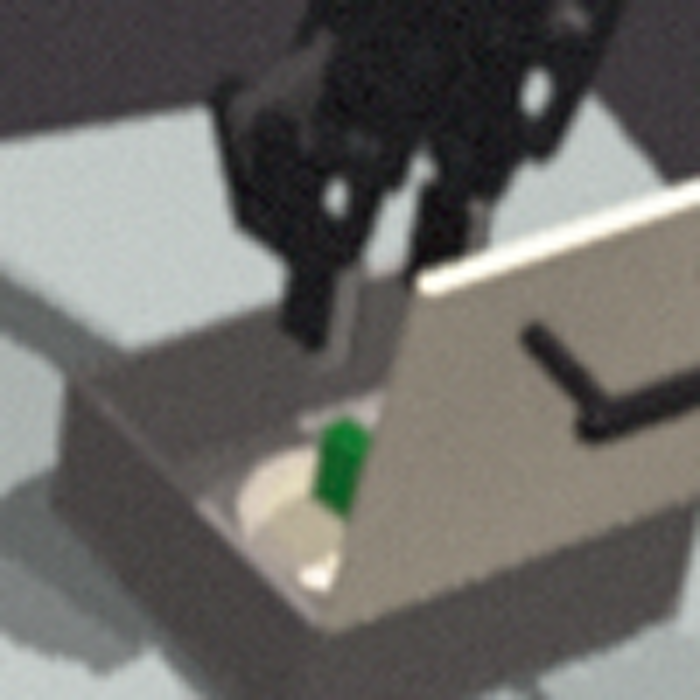

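View pics/pb10.png

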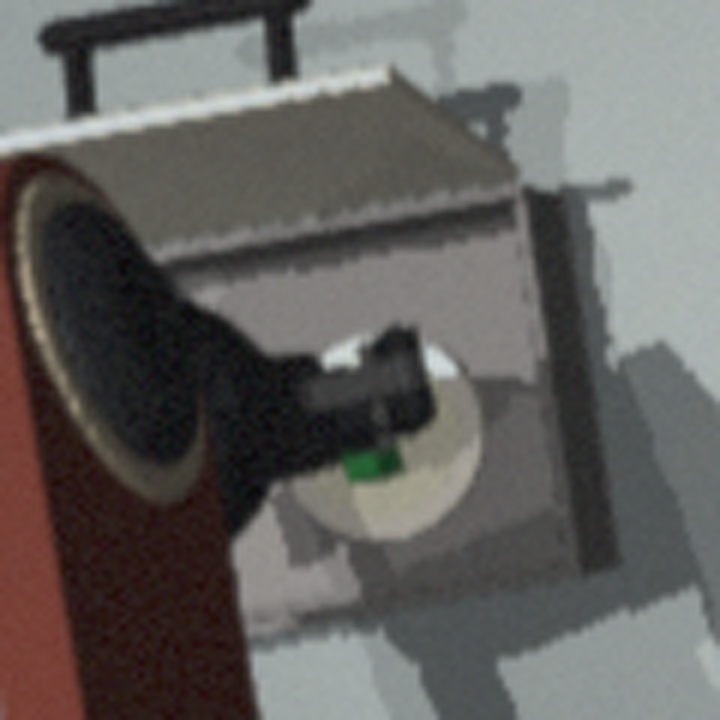

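Run:
```python
from ring import *
S=cam("scene");P=cam("top")
for z in(.1,.15,.2,.25,.3,.35,.4): print(z,proj(P,[[.506,.294,z]]).round(1),proj(S,[[.506,.294,z]]).round(1))
print(proj(P,[[.594,.313,.184]]),proj(S,[[.594,.313,.184]]))
cv2.imwrite("pics/full_s.png",S["frame"]);cv2.imwrite("pics/full_t.png",P["frame"])
```

```text
0.1 [[123.7 267.7]] [[409.4 139.8]]
0.15 [[113.6 267.8]] [[412.9 119. ]]
0.2 [[102.2 267.8]] [[416.6  96.8]]
0.25 [[ 89.1 267.9]] [[420.6  73. ]]
0.3 [[ 74.  267.9]] [[424.9  47.5]]
0.35 [[ 56.2 268. ]] [[429.5  20. ]]
0.4 [[ 35.2 268.1]] [[434.5  -9.6]]
[[ 98.55762823 214.80472895]] [[445.65982603 128.51476382]]
```

View pics/full_s.png

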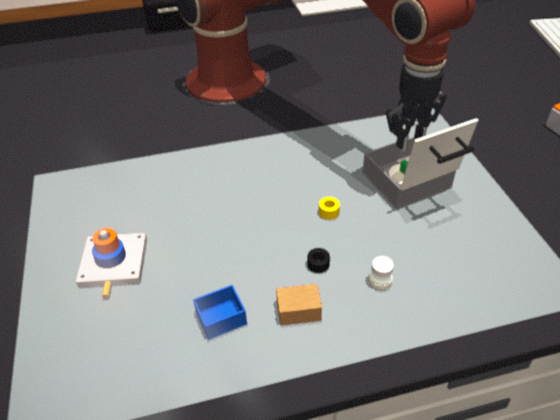

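View pics/full_t.png

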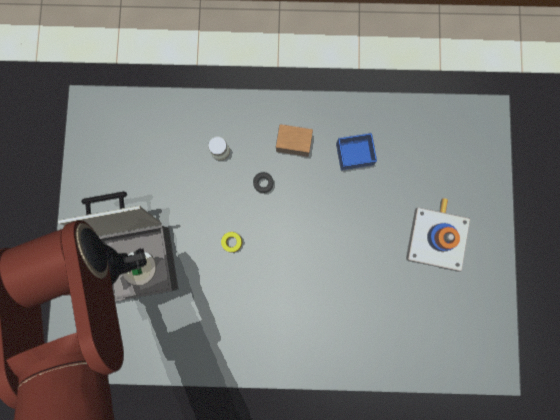

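The flange will stay above 0.20 m, clear of the flap's edge at 0.185 m. I finish the descent and grip the tab.

Call:
{"fn": "jog_arm", "kwargs": {"increments": [{"slide": [0.5, -0.5, 12], "rotation": [0, 0, 0]}, {"slide": [0, 0, 14], "rotation": [0, 0, 0]}, {"slide": [0, 0, 14], "rotation": [0, 0, 0]}, {"slide": [0, 0, 12], "rotation": [0, 0, 0]}, {"slide": [0, 0, 8], "rotation": [0, 0, 0]}, {"slide": [0, 0, 4], "rotation": [0, 0, 0]}, {"slide": [0, 0, 0], "rotation": [0, 0, 0]}, {"slide": [0, 0, 0], "rotation": [0, 0, 0]}]}}

```text
time: 34.1
tool_pos: [0.508, 0.2953, 0.0236]
tool_rot: [-0.0, 0.988, 0.157, 0.001]
contact_force: [0.5, 0.9, 0.4]
gripper_width: 0.451
```

Run:
```python
from ring import *
go([.5063,.2945,.018],-72.2)
S=cam("scene");crop(S,405,150,50,7,"pics/sb11.png")
```

```text
tcp [0.508  0.2953 0.0236] tool-frame mm [-1.8  0.2  5.6] |d| 5.9 t 34.1 F [0.5 0.9 0.4] w 0.451
jaw yaw deg -71.95 tilt: toolz [ 0.0012  0.0011 -1.    ] q [4.000e-01 1.810e-01 1.845e+00 1.000e-03 1.114e+00 1.655e+00]
rotvec deg (tool) [-0.04 -0.08  0.25]
```

View pics/sb11.png

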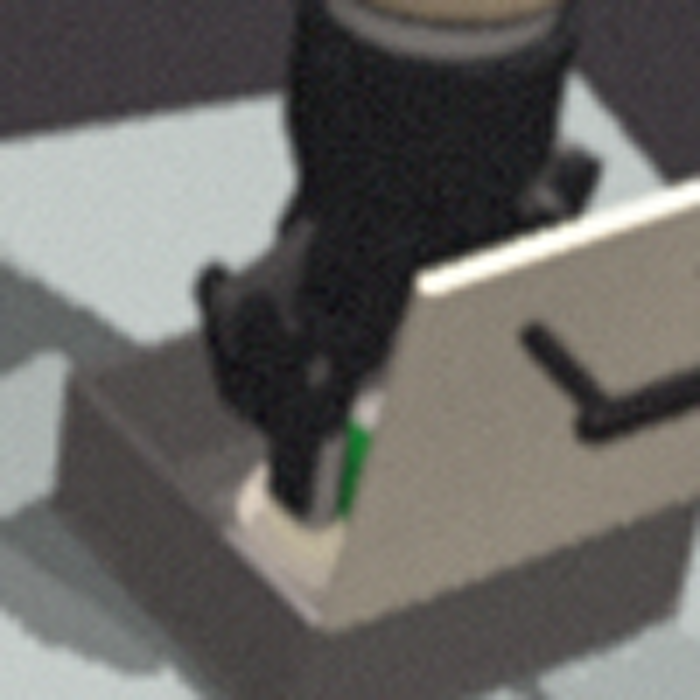

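Call:
{"fn": "jog_arm", "kwargs": {"increments": [{"slide": [-1.5, 0, 3], "rotation": [0, 0, 0]}, {"slide": [0, 0, 1], "rotation": [0, 0, 0]}, {"slide": [0, 0, 0], "rotation": [0, 0, 0]}]}}

```text
time: 34.4
tool_pos: [0.5065, 0.2948, 0.02]
tool_rot: [-0.001, 0.988, 0.157, 0.001]
contact_force: [0.8, 0.1, 0.5]
gripper_width: 0.452
```

Call:
{"fn": "jog_arm", "kwargs": {"increments": [{"slide": [0, 0, 0], "rotation": [0, 0, 0]}, {"slide": [0, 0, 0], "rotation": [0, 0, 0]}, {"slide": [0, 0, 0], "rotation": [0, 0, 0]}, {"slide": [0, 0, 0], "rotation": [0, 0, 0]}, {"slide": [0, 0, 0], "rotation": [0, 0, 0]}, {"slide": [0, 0, 0], "rotation": [0, 0, 0]}, {"slide": [0, 0, 0], "rotation": [0, 0, 0]}, {"slide": [0, 0, 0], "rotation": [0, 0, 0]}], "fingers": 0.0}}

```text
time: 35.07
tool_pos: [0.5069, 0.295, 0.0203]
tool_rot: [-0.001, 0.988, 0.157, 0.001]
contact_force: [0.3, 0.2, 3.5]
gripper_width: 0.129
```

Call:
{"fn": "jog_arm", "kwargs": {"increments": [{"slide": [0, 0, -5], "rotation": [0, 0, 0]}, {"slide": [0, 0, -8], "rotation": [0, 0, 0]}, {"slide": [0, 0, -14], "rotation": [0, 0, 0]}, {"slide": [0, 0, -18], "rotation": [0, 0, 0]}, {"slide": [0, 0, -20], "rotation": [0, 0, 0]}, {"slide": [0, 0, -20], "rotation": [0, 0, 0]}, {"slide": [0, 0, -20], "rotation": [0, 0, 0]}, {"slide": [0, 0, -20], "rotation": [0, 0, 0]}, {"slide": [0, 0, -20], "rotation": [0, 0, 0]}, {"slide": [0, 0, -15], "rotation": [0, 0, 0]}, {"slide": [0, 0, -10], "rotation": [0, 0, 0]}, {"slide": [0, 0, 0], "rotation": [0, 0, 0]}]}}

```text
time: 36.07
tool_pos: [0.5077, 0.2952, 0.1938]
tool_rot: [-0.001, 0.988, 0.157, 0.004]
contact_force: [0.9, -0.0, -0.7]
gripper_width: 0.123
```

Run:
```python
from ring import *
go([.5805,-.3147,.188],-72.2)
S=cam("scene");crop(S,405,120,60,6,"pics/sb12.png")
```

```text
tcp [0.5077 0.2952 0.1938] tool-frame mm [-119.8  602.5    4.2] |d| 614.3 t 36.07 F [ 0.9 -0.  -0.7] w 0.123
jaw yaw deg -71.95 tilt: toolz [ 0.0069  0.0035 -1.    ] q [ 4.000e-01 -1.600e-02  1.745e+00  1.000e-03  1.404e+00  1.655e+00]
rotvec deg (tool) [-0.07 -0.44  0.25]
```

View pics/sb12.png

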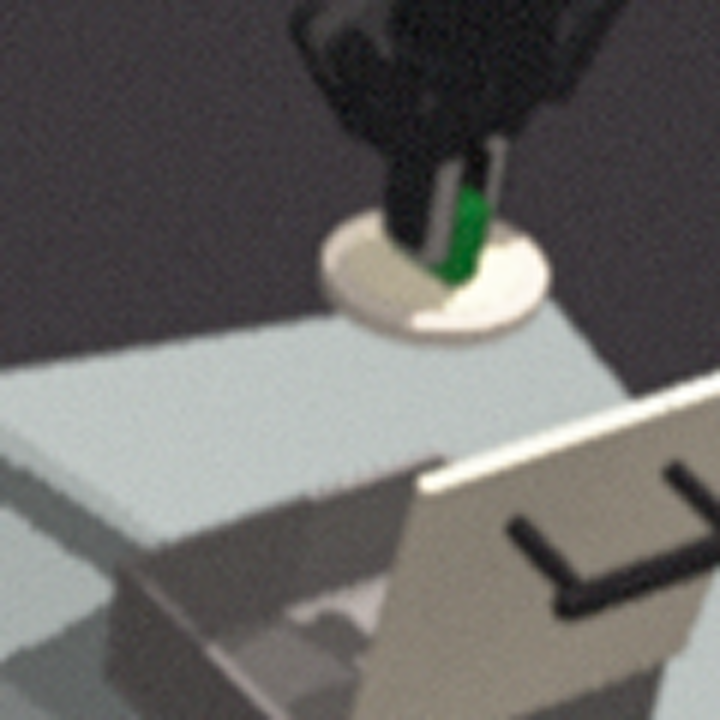

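The plate is out and held by its tab, and the flap still stands open. I carry it over the post.

Call:
{"fn": "jog_arm", "kwargs": {"increments": [{"slide": [-1.5, 8, 0], "rotation": [0, 0, 0]}, {"slide": [-3, 16, 0], "rotation": [0, 0, 0]}, {"slide": [-5, 24, 0], "rotation": [0, 0, 0]}, {"slide": [-5, 24, 0], "rotation": [0, 0, 0]}, {"slide": [-5, 24, 0], "rotation": [0, 0, 0]}, {"slide": [-5, 24, 0], "rotation": [0, 0, 0]}, {"slide": [-5, 24, 0], "rotation": [0, 0, 0]}, {"slide": [-5, 24, 0], "rotation": [0, 0, 0]}, {"slide": [-5, 24, 0], "rotation": [0, 0, 0]}, {"slide": [-5, 24, 0], "rotation": [0, 0, 0]}, {"slide": [-5, 24, 0], "rotation": [0, 0, 0]}, {"slide": [-5, 24, 0], "rotation": [0, 0, 0]}, {"slide": [-5, 24, 0], "rotation": [0, 0, 0]}, {"slide": [-5, 24, 0], "rotation": [0, 0, 0]}, {"slide": [-5, 24, 0], "rotation": [0, 0, 0]}, {"slide": [-5, 24, 0], "rotation": [0, 0, 0]}, {"slide": [-5, 24, 0], "rotation": [0, 0, 0]}, {"slide": [-5, 24, 0], "rotation": [0, 0, 0]}, {"slide": [-5, 24, 0], "rotation": [0, 0, 0]}, {"slide": [-4, 20, 0], "rotation": [0, 0, 0]}]}}

```text
time: 37.78
tool_pos: [0.556, -0.1659, 0.1872]
tool_rot: [-0.001, 0.988, 0.156, -0.001]
contact_force: [0.8, 0.9, -0.6]
gripper_width: 0.128
```

Run:
```python
from ring import *
go([.5805,-.3147,.188],-72.2)
```

```text
tcp [ 0.556  -0.1659  0.1872] tool-frame mm [-22.7 149.1  -1.2] |d| 150.8 t 37.78 F [ 0.8  0.9 -0.6] w 0.128
jaw yaw deg -72.01 tilt: toolz [-0.0019  0.0022 -1.    ] q [-4.190e-01 -2.000e-02  1.761e+00  1.000e-03  1.403e+00  8.380e-01]
rotvec deg (tool) [-0.15  0.07  0.19]
```

Call:
{"fn": "jog_arm", "kwargs": {"increments": [{"slide": [-4, 24, 0], "rotation": [0, 0, 0]}, {"slide": [-4, 24, 0], "rotation": [0, 0, 0]}, {"slide": [-4, 24, 0], "rotation": [0, 0, 0]}, {"slide": [-4, 24, 0], "rotation": [0, 0, 0]}, {"slide": [-3, 22, 0], "rotation": [0, 0, 0]}, {"slide": [-2, 17, -1], "rotation": [0, 0, 0]}, {"slide": [-1, 10, 0], "rotation": [0, 0, 0]}, {"slide": [-0.5, 4, 0], "rotation": [0, 0, 0]}, {"slide": [0, 0, 0], "rotation": [0, 0, 0]}, {"slide": [0, 0, 0], "rotation": [0, 0, 0]}, {"slide": [0, 0, 0], "rotation": [0, 0, 0]}]}}

```text
time: 38.7
tool_pos: [0.582, -0.3117, 0.1898]
tool_rot: [-0.001, 0.988, 0.157, 0.001]
contact_force: [-0.2, 0.5, -0.9]
gripper_width: 0.125
```

Run:
```python
from ring import *
go([.5805,-.3147,.188],-72.2)
S=cam("scene");P=cam("top");crop(S,105,205,60,6,"pics/s13.png");crop(P,455,235,60,6,"pics/p13.png");cv2.imwrite("pics/f13.png",S["frame"])
p,R,s=T()
# expected outline of a level disc under the tool vs image
a=np.linspace(0,2*np.pi,80);q=np.array([[p[0]+.035*np.cos(t),p[1]+.035*np.sin(t),p[2]-.015+k] for t in a for k in(0,.008)])
im=S["frame"].copy();H=cv2.convexHull(proj(S,q).astype(np.float32)).astype(int);big=cv2.resize(im,None,fx=6,fy=6,interpolation=cv2.INTER_CUBIC)
cv2.polylines(big,[(cv2.convexHull(proj(S,q).astype(np.float32))*6+3).astype(int)],True,(0,0,255),1)
cv2.imwrite("pics/s13o.png",big[145*6:265*6,45*6:165*6][:600,:720])
```

```text
tcp [ 0.582  -0.3117  0.1898] tool-frame mm [-2.4  2.4  1.8] |d| 3.8 t 38.7 F [-0.2  0.5 -0.9] w 0.125
jaw yaw deg -71.9 tilt: toolz [ 8.e-04  2.e-03 -1.e+00] q [-0.605  0.161  1.566  0.002  1.415  0.649]
rotvec deg (tool) [-0.09 -0.08  0.3 ]
```

View pics/s13o.png

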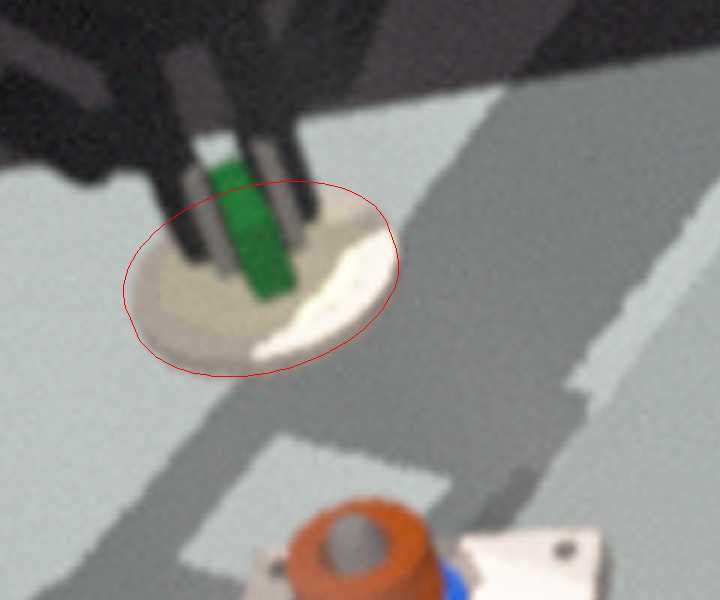

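View pics/p13.png

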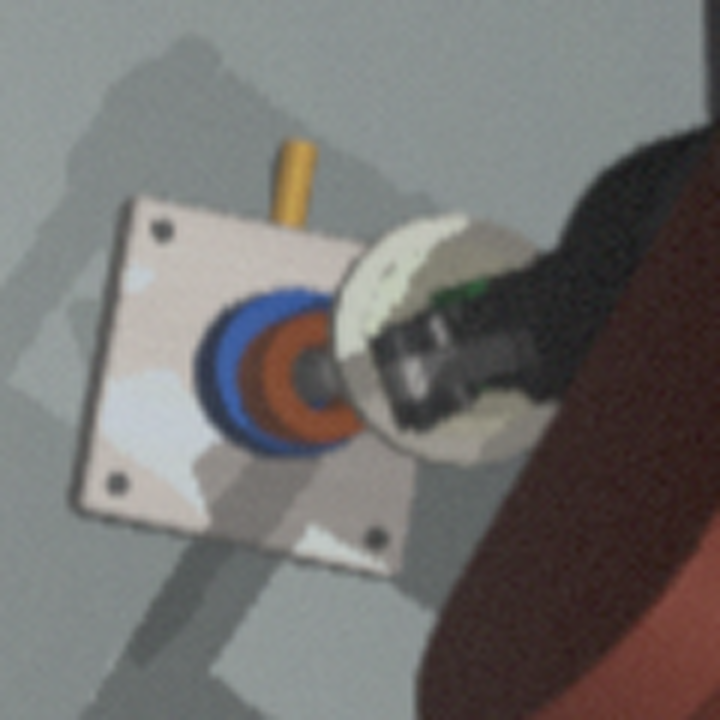

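View pics/f13.png

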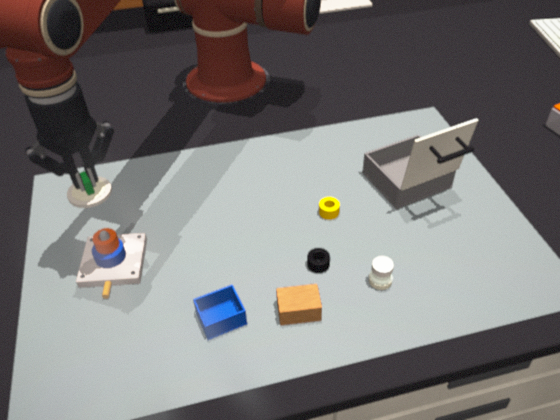

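The plate outline matches a level disc at the expected height. I make a small centring correction, settle, and do the last checks.

Call:
{"fn": "jog_arm", "kwargs": {"increments": [{"slide": [-1, 1.5, 1], "rotation": [0, 0, 0]}, {"slide": [-1, 1, 1], "rotation": [0, 0, 0]}, {"slide": [0, 0, 0], "rotation": [0, 0, 0]}, {"slide": [0, 0, 0], "rotation": [0, 0, 0]}, {"slide": [0, 0, 0], "rotation": [0, 0, 0]}, {"slide": [0, 0, 0], "rotation": [0, 0, 0]}, {"slide": [0, 0, 0], "rotation": [0, 0, 0]}, {"slide": [0, 0, 0], "rotation": [0, 0, 0]}]}}

```text
time: 39.47
tool_pos: [0.5811, -0.3158, 0.1883]
tool_rot: [-0.0, 0.988, 0.157, 0.001]
contact_force: [0.4, -0.3, -0.5]
gripper_width: 0.121
```

Run:
```python
from ring import *
go([.5808,-.315,.188],-72.2)
S=cam("scene");P=cam("top");crop(S,108,225,50,7,"pics/s14.png");crop(S,425,150,50,6,"pics/b14.png")
hsv=cv2.cvtColor(S["frame"],cv2.COLOR_BGR2HSV)
for th,z0 in(("carton",0),("jar",0),("bin",0)):
  for n,f in(("scene",S),("top",P)):print(th,n,[(atz(f,p["uv"],0).round(3),round(p["score"],2)) for p in place_of(th,n)][:1])
# flap free-edge right corner at angle a
print([(a,proj(S,[np.array([.5777,.3093,.055])+Ro.from_euler('z',.2074).apply(Ro.from_euler('y',a).apply([-.13,-.07,0]))]).round(1).tolist()) for a in(1.5,1.57,1.65,1.7,1.8)])
```

```text
tcp [ 0.5811 -0.3158  0.1883] tool-frame mm [-0.1 -0.8  0.3] |d| 0.9 t 39.47 F [ 0.4 -0.3 -0.5] w 0.121
jaw yaw deg -71.95 tilt: toolz [ 0.0015  0.0012 -1.    ] q [-0.611  0.165  1.565  0.002  1.412  0.644]
rotvec deg (tool) [-0.04 -0.1   0.25]
carton scene [(array([ 0.78 , -0.022,  0.   ]), 0.65)]
carton top [(array([ 0.776, -0.018,  0.   ]), 0.96)]
jar scene [(array([ 0.748,  0.143, -0.   ]), 0.78)]
jar top [(array([0.765, 0.134, 0.   ]), 0.89)]
bin scene [(array([ 0.758, -0.15 ,  0.   ]), 0.7)]
bin top [(array([ 0.759, -0.145,  0.   ]), 0.67)]
[(1.5, [[404.9, 131.6]]), (1.57, [[407.9, 134.2]]), (1.65, [[411.4, 137.4]]), (1.7, [[413.5, 139.7]]), (1.8, [[417.7, 144.7]])]
```

View pics/s14.png

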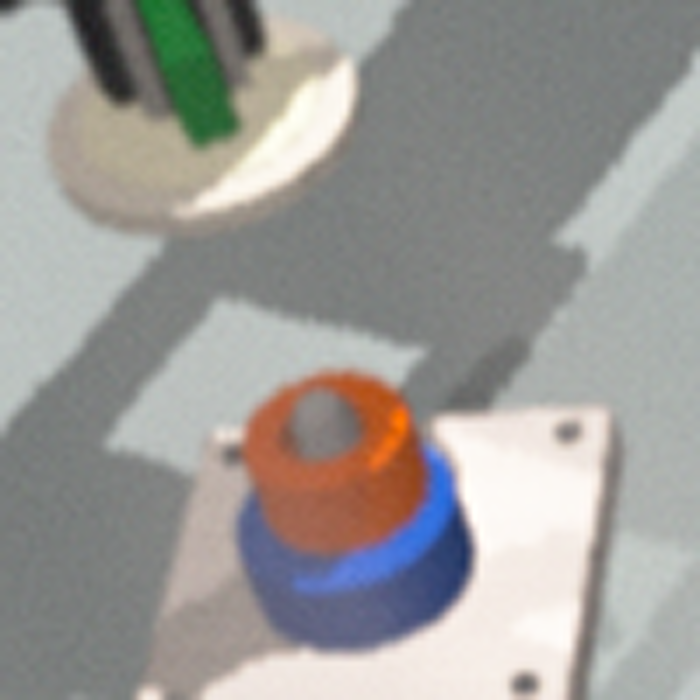

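View pics/b14.png

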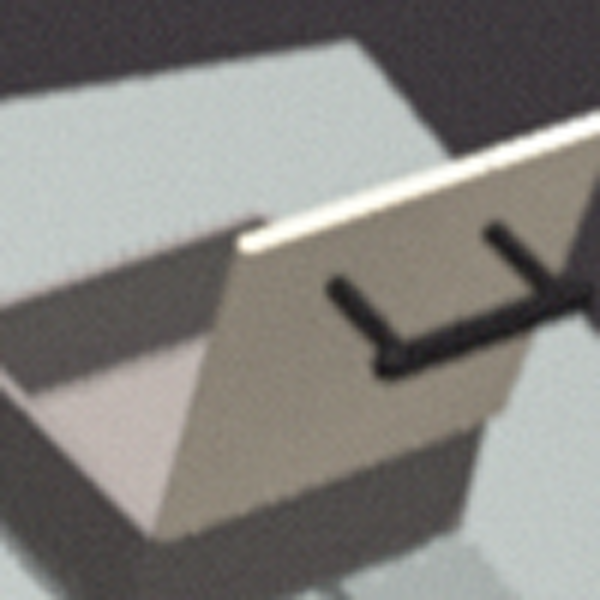

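All the checks agree: the stack is home, the flap is at about 1.7 rad, the plate is level and centred about 91 mm above the tip, and the bystanders haven't moved. I hand in.

```bash
python3 -c "
from plant import manip; print(manip.job_done())"
```

```text
the job is handed in; nothing more can be done
None
```

The job is done and handed in at about 39.5 s of the 72 s allowed; `job_done` reports no verdict.

**What I did**
1. I threaded the blue ring down the post onto the foot, then the orange ring onto the blue. Each was felt home at the expected height, with 5–8 N of contact.
2. I gripped the flap's bar, swung the flap up along its arc and let go.
3. I lifted the plate out of the box by its green tab and carried it over the post.

**Last checks**
- **Stack:** the pictures show blue flat on the foot, orange on blue, and the post tip through the orange ring.
- **Flap:** it stands open at about 1.7 rad, a little past upright.
- **Plate:** it is still in the gripper, level to about 0.1° by the tool pose. It is centred over the post to about 1 mm by my estimate of the post's position. Its underside is about 91 mm above the post tip.
- **Carton, jar and bin:** I found them where they started, within the networks' noise. The jar's two camera readings differed by about 17 mm, and they had also differed slightly at the start. Nothing came near it.

**What went wrong:** the first two move calls were refused because the rows lacked a rotation; nothing moved. No other check failed.

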